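# Fetch the rubbing stone from the covered pocket tray

## Task

The rubbing stone - the long light-grey stone with rounded ends - is in one of the two pockets under the loose grey cover of the sloping rack. Slide the cover aside along the rack to uncover that pocket, leaving the cover lying on the rack, then lift the stone out and set it down gently, lying flat, in the middle of the framed brick panel. Leave the broad flat offcut lying in the other pocket, and do not disturb the mallet, the chisel and the jar that lie about.

Things in the scene. Friction and masses are not known exactly. Their poses are not given: they have to be found in the camera images.
- rack: fixed wooden rack, 430 mm long (y), about 130 mm deep (x), carrying a sloping tray; origin on the bench under the tray's middle, x towards the robot (up the slope), y to the robot's right, z vertical. Steel posts stand on the robot's side of the tray at y = +-232 mm and carry the suction pipe
- pipe (a point): middle of a fixed suction pipe, 60 mm diameter, 470 mm long, that runs along the rack above the tray: axis 25 mm nearer to the robot (rack's x) than the tray's middle, 260 mm above the bench. A vertical gripper over the pockets runs into it: come in square to the slope, from the far side
- tray (a point): middle of the tray's surface, 100 mm above the bench. x points up the slope (30 degrees, rising towards the robot), y along the rack to the robot's right, z square out of the slope, up and away from the robot. Surface: x -76 to 70 mm, y -215 to 215 mm, with two pockets side by side in the middle and plain ends with room for the cover. A lip 8 mm high along the lower edge (inner face x = -64 mm) stops the cover slipping down
- pocket_right (a point): middle of the mouth of the right pocket (tray y = +49 mm): 90 mm wide (y), 110 mm long up the slope (x), 36 mm deep; an 8 mm wall parts the two pockets
- pocket_left (a point): middle of the mouth of the left pocket (tray y = -49 mm), same size
- cover: loose grey clay cover plate, 124 mm up the slope (x) by 205 mm along the rack (y), 8 mm thick, about 0.35 kg, lying on the tray over both pockets, lower edge at the lip; origin at the centre of its underside, axes as the tray's
- cover_grip (a point): centre of the wooden grip bar in the middle of the cover: 70 mm long (x), 20 mm wide (y), standing from 8 to 38 mm above the cover's underside; this point is 23 mm above the underside
- stone: rubbing stone: light-grey bar with half-round ends in plan, 96 mm long (its x), 26 mm wide (y), 28 mm high (z), about 0.15 kg; origin at the centre of its underside. At the start it lies in one of the pockets, hidden, its length about up the slope and its lower end at the pocket's lower wall, its underside on the pocket's floor, top 8 mm below the tray's surface
- offcut: broad square-cornered brick offcut, darker grey, 96 mm long (x), 56 mm wide (y), 18 mm high, origin at the centre of its underside; it lies in the other pocket and stays there
- panel: fixed grey brick panel on the bench left of the rack, 220 mm (x) by 140 mm (y), origin at the centre of its underside; its face is at z = 45 mm with a raised border 12 mm wide and 8 mm high all round, so the recess measures 196 x 116 mm
- mallet: wooden mallet lying on the bench; bystander
- chisel: flat chisel, 200 mm, lying beyond the panel; bystander
- jar: glass jar, 70 mm across, 100 mm tall, beyond the gap between rack and panel; bystander
Not all that is in view belongs to the job. What is shaped like the cover but turquoise is not meant.

How it is judged:
On the way, in this order (a step that is already met when the one before it is completed fails the run):
1. the cover lies slid along the rack, away from the pocket with the stone, its middle over 76 mm past the tray's middle (or either way by over 176 mm), the stone still in its pocket (z of cover in the frame of tray between -0.006 and 0.012 m and angle between the z axis of cover and the z axis of tray, either way round below 0.15 rad and distance of stone from where it was at the start of the episode below 0.02 m and ((y of stone in the frame of tray above 0 m and y of cover in the frame of tray below -0.076 m) or (y of stone in the frame of tray below 0 m and y of cover in the frame of tray above 0.076 m) or y of cover in the frame of tray above 0.176 m or y of cover in the frame of tray below -0.176 m)), for 0.2 s.
2. the stone is lifted clear of the tray by the fingers (z of stone in the frame of tray above 0.01 m and contact force between the fingers and stone above 0.5 N), for 0.1 s.
At the end, for the whole second after the job is handed in: The stone lies flat at rest on the face of the framed panel, right side up (within 0.12 rad), its centre within 40 mm lengthwise and 35 mm crosswise of the panel's middle; the cover lies flat and at rest on the tray's surface; the offcut is within 30 mm of where it was (z of cover in the frame of tray between -0.006 and 0.012 m and angle between the z axis of cover and the z axis of tray, either way round below 0.15 rad and x of stone in the frame of panel between -0.04 and 0.04 m and y of stone in the frame of panel between -0.035 and 0.035 m and z of stone in the frame of panel between 0.04 and 0.051 m and angle between stone's own z axis and vertical below 0.12 rad and linear speed of each of stone, cover below 0.03 m/s and distance of offcut from where it was at the start of the episode below 0.03 m); the robot touches nothing.
It fails at once if the stone falls or flies free of the fingers faster than 0.8 m/s (dropped or thrown) (linear speed of stone above 0.8 m/s and contact force between the fingers and stone below 0.1 N).
It fails at once if the cover is lifted off the tray by more than 40 mm (z of cover in the frame of tray above 0.04 m).
It fails at once if the offcut is taken out of its pocket (z of offcut in the frame of tray above 0 m).
It fails at once if a bystander is shifted by more than 40 mm (distance of any of mallet, chisel, jar from where it was at the start of the episode above 0.04 m).
It also fails if it takes over 64 s, if anything falls off the work surface, if the arm or the gripper's body presses on something with over 40 N, if the wrist force passes 120 N, or if a joint passes its speed limit or range.

## Robot

A 7-joint arm with a two-finger parallel gripper is mounted at the origin on the work surface. World frame = base frame: x ahead of the robot, y to its left, z up, the work surface at z = 0. Lengths are in m, angles in rad, forces in N, time in s.
With the tool pointing down it reaches from about 0.4 to 0.875 m from the base axis. Payload 6.5 kg.
Tool frame: the origin (TCP) lies midway between the tips of the shut fingers; the grasp point (between the pads) lies 19 mm behind it (ctrl.grip_depth is the z of the grasp point in the tool frame, in m); z points along the fingers, y is the direction in which the jaws open and shut (so a half turn about z gives the same grasp; the last joint's range is limited). The gripper opens to 88 mm and grips with 3 to 60 N. Pads are 18 mm wide; open, the fingers measure 123 mm over their backs; the gripper's body (75 mm by 187 mm) begins 45 mm behind the grasp point.
Start: joints at [1.22, 0.536, -0.004, 1.538, 0.003, 1.067, -0.071], TCP at [0.183, -0.624, 0.239] pointing down, gripper open.
Joint ranges: [-2.7, 2.7], [-0.37, 2.16], [-1.27, 1.26], [0.24, 2.4], [-1.31, 4.45], [0.19, 1.91], [-2.76, 2.76]. Speed limits (rad/s): [2.39, 2.39, 3.14, 3.14, 3.14, 3.14, 3.14].

## Interface

Orientations are given as [roll, pitch, yaw] about the fixed x, y, z axes, in that order (R = Rz(yaw) Ry(pitch) Rx(roll)).
In Python, from cell import ctrl gives the robot as it stands.
- The arm moves only by the tool arm_command, never from a script. Its argument "commands" is a list of rows, each an object with "translation": the shift along the tool's x, y, z in m, a list of three; "delta_rot": the turn, a rotation vector about the tool's x, y, z in rad, a list of three; "gripper": the finger opening in m, from 0 to 0.0881. A call has 1 to 20 rows; each row shifts and turns the commanded pose from where the row before left it, along the tool's axes as they then stand; what a row does not reach is not made up. A row lasts 1/12 s, in which the tool goes at most 41.7 mm and 7.16 degrees, less where a joint would pass 70% of its speed; a pose out of reach is approached as far as the arm can. A call with a gripper value outside its range is refused whole. The fingers move at their own pace and stop on an object; "force" is the grip in N (left out, the last holds). Time passes only in rows, so rows that do not move let the fingers close. It gives the time, the measured TCP pose, the force and the opening at its end, in the units of the state.
- ctrl.read_state(): the state, without advancing time (a new reading comes with each control period).
- ctrl.read_camera(name): name is "scene" or "top"; returns the picture (420x560x3 uint8, blue, green, red); there is no depth.
- ctrl.camera_info(name): a dict with "K" (3x3 intrinsics, pixels), "camera_from_world" (4x4, takes a point from world to camera coordinates). Camera axes: x right, y up, looking along -z (the intrinsics and any distortion apply to the point x, -y, -z); pixel columns grow to the right and rows downward; lengths in m; the calibration is good to about 2 mm. A picture is of the moment at which its call begins. camera_info takes no time and is no camera call.
- ctrl.finish_job(): hands the job in, once; it reports no verdict.
The state is a dict: "time_s": time; "q": joint angles; "joint_velocities": joint speeds; "tau": joint torques, N m; "eef_pos": TCP position; "ee_rot": TCP orientation; "force": force on the tool from outside, world axes, zero at the start; "torque": the same for the moment, N m; "finger_gap": finger opening in m.
Only numpy, scipy, OpenCV 4.12 (cv2) and the standard library are available. Lean on these libraries where they do the work, as an engineer would, in place of code of your own. Each camera call takes 0.05 s, during which the arm holds its last target.

## Working session

There is one attempt and no reset: what is moved stays moved. The work goes in short steps, Python scripts to look and compute and a tool call to move; the robot and the scene stay as the last step left them, time stands still between calls to the robot, and variables do not carry over. Pictures are saved under pics/ and viewed, and the job is handed in when it is done.

Besides the shell and the picture viewer there is one more tool, called by a JSON object that holds its "name" and its "arguments". arm_command: Moves the arm, as the interface text tells. Its arguments: {"type":"object","properties":{"commands":{"type":"array","items":{"type":"object","properties":{"translation":{"type":"array","items":{"type":"number"}},"delta_rot":{"type":"array","items":{"type":"number"}},"gripper":{"type":"number"}}}},"force":{"type":"number"}},"required":["commands"]}

```bash
ls; mkdir -p pics
python3 - <<'E'
from cell import ctrl
import cv2
print(ctrl.read_state())
for n in("scene","top"):
    cv2.imwrite(f"pics/{n}0.png",ctrl.read_camera(n)); i=ctrl.camera_info(n); print(n,i)
print(ctrl.grip_depth)
E
```

```text
pics
{'time_s': 0.0, 'q': array([ 1.21977487,  0.53716198, -0.00445767,  1.53885284,  0.00257839,
        1.06727498, -0.07121571]), 'joint_velocities': array([-0.0001386 , -0.00052595, -0.00064378,  0.00230961,  0.00114157,
       -0.00139532,  0.00063492]), 'tau': array([-3.29858012e-04, -5.70978463e+01,  9.90752243e-01, -2.51606816e+01,
       -5.62060671e-02,  1.78270071e-02,  1.42460308e-04]), 'eef_pos': array([ 0.18247343, -0.62323464,  0.2378495 ]), 'ee_rot': array([-3.13990385e+00,  9.57016879e-05,  2.84883645e-01]), 'force': array([ 0.31606586,  0.02586963, -0.77654904]), 'torque': array([ 0.04675096,  0.00805733, -0.02765565]), 'finger_gap': 0.08866361429736956}
scene {'K': array([[394.4381287 ,   0.        , 283.08018894],
       [  0.        , 394.4381287 , 212.06438717],
       [  0.        ,   0.        ,   1.        ]]), 'camera_from_world': array([[ 0.82680625,  0.56242032,  0.00864909, -0.35595207],
       [-0.34330442,  0.49238727,  0.79981051,  0.01612398],
       [ 0.44557098, -0.6642576 ,  0.60019025, -1.38422568],
       [ 0.        ,  0.        ,  0.        ,  1.        ]])}
top {'K': array([[541.02702619,   0.        , 280.24263151],
       [  0.        , 541.02702619, 213.88836645],
       [  0.        ,   0.        ,   1.        ]]), 'camera_from_world': array([[-0.02719323, -0.99956249, -0.01163407, -0.00778322],
       [ 0.99012336, -0.02853408,  0.13726445, -0.44758941],
       [-0.13753636, -0.0077865 ,  0.99046611, -1.69928005],
       [ 0.        ,  0.        ,  0.        ,  1.        ]])}
-0.0187
```

View pics/scene0.png

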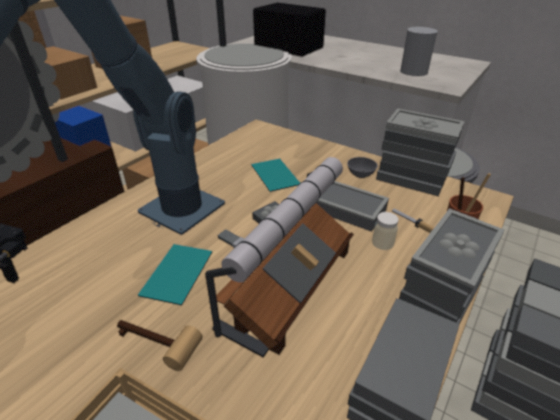

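View pics/top0.png

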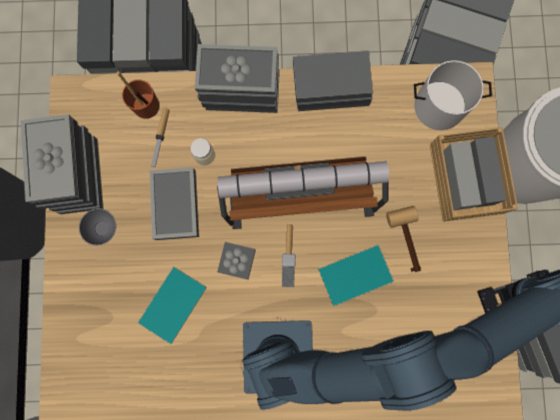

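Scene view: rack with pipe and cover with its wooden bar at about (305,255), panel at (350,203), jar (386,230), mallet (180,345). Top view: cover at (302,187), panel (174,204), jar (202,152), chisel (160,138), mallet (404,230). The turquoise sheets at (356,275) and (172,305) are decoys, as is the trowel at (289,255).

Run:
```python
import cv2
a=cv2.imread("pics/top0.png"); cv2.imwrite("pics/top0c.png",cv2.resize(a[130:245,135:400],None,fx=3,fy=3,interpolation=cv2.INTER_CUBIC))
a=cv2.imread("pics/scene0.png"); cv2.imwrite("pics/scene0c.png",cv2.resize(a[150:360,195:405],None,fx=2.85,fy=2.85,interpolation=cv2.INTER_CUBIC))
```

```text
(no output)
```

View pics/top0c.png

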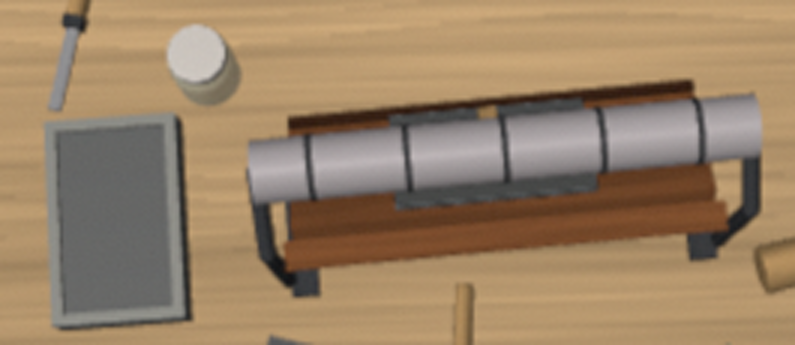

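View pics/scene0c.png

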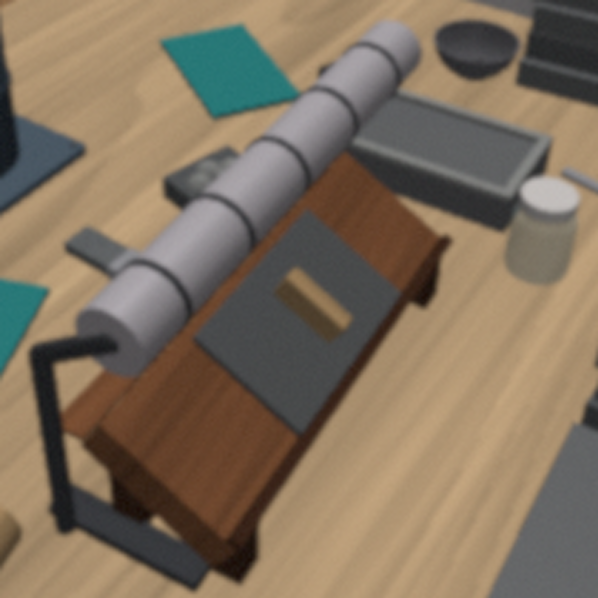

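```bash
cat > h.py <<'E'
import numpy as np, cv2
from scipy.spatial.transform import Rotation as R
from cell import ctrl
I={n:ctrl.camera_info(n) for n in("scene","top")}
def proj(n,p):
    p=np.atleast_2d(p); M=I[n]["camera_from_world"]; c=p@M[:3,:3].T+M[:3,3]
    c=c*[1,-1,-1]; u=c@I[n]["K"].T; return u[:,:2]/u[:,2:]
def rackT(x,y,yaw): # rack frame: x toward the robot
    T=np.eye(4); T[:3,:3]=R.from_euler('z',np.pi+yaw).as_matrix(); T[:3,3]=[x,y,0]; return T
# tray: x up the slope
TT=np.eye(4); TT[:3,:3]=R.from_euler('y',-np.pi/6).as_matrix(); TT[:3,3]=[0,0,.1]
def ap(T,p): return np.atleast_2d(p)@T[:3,:3].T+T[:3,3]
E
cat > fit.py <<'E'
from h import *
from scipy.optimize import least_squares
S=lambda u,v:(195+(u+.5)/2.85-.5,150+(v+.5)/2.85-.5); P=lambda u,v:(135+(u+.5)/3-.5,130+(v+.5)/3-.5)
cov=np.array([[60,102.5],[60,-102.5],[-64,-102.5],[-64,102.5]])/1e3
cs=np.array([S(195,340),S(309,211),S(399,291),S(300,433)])
pp=np.array([P(252,172),P(758,126)])
pc=np.array([P(45,122),P(178,115),P(190,318),P(57,327)])
def pr(v):
    T=rackT(*v[:3]); W=T@TT
    c=np.c_[cov+[0,v[3]],np.full(4,.008)]
    return proj("scene",ap(W,c)),proj("top",ap(T,[[.025,-.235,.265],[.025,.235,.265]]))
def f(v):
    a,b=pr(v); return np.r_[(a-cs).ravel(),(b-pp).ravel()]
r=least_squares(f,[.45,-.05,0,0]); print("rack",r.x.round(4)); print(f(r.x).round(1))
def g(v):
    # panel corners order far-left, far-right, near-right, near-left (world)
    c=np.array([[.11,.07,.053],[.11,-.07,.053],[-.11,-.07,.053],[-.11,.07,.053]])
    T=np.eye(4);T[:3,:3]=R.from_euler('z',v[2]).as_matrix();T[:2,3]=v[:2]
    return (proj("top",ap(T,c))-pc).ravel()
q=least_squares(g,[.4,.25,0]); print("panel",q.x.round(4)); print(g(q.x).round(1))
W=rackT(*r.x[:3])@TT
print("tray",W.round(4)); print("grip",ap(W,[-.002,r.x[3],.023]))
np.savez("fit.npz",W=W,r=r.x,p=q.x)
E
python3 fit.py
```

```text
rack [ 0.5357 -0.0865  0.0658 -0.0067]
[-0.8 -1.3 -0.8 -1.   0.8  0.9  0.4  0.7  0.3 -0.  -0.3 -0.5]
panel [0.4891 0.3161 0.0506]
[ 0.6  0.4 -0.1 -0.7 -0.2 -0.1 -0.3  0.4]
tray [[-0.8642  0.0657  0.4989  0.5357]
 [-0.0569 -0.9978  0.0329 -0.0865]
 [ 0.5     0.      0.866   0.1   ]
 [ 0.      0.      0.      1.    ]]
grip [[ 0.54842128 -0.07892417  0.11891858]]
```

```bash
cat > ov.py <<'E'
from h import *
import sys
def draw(n,img,W,cy,s,box):
    x0,y0,x1,y1=box
    im=cv2.resize(img[y0:y1,x0:x1],None,fx=s,fy=s,interpolation=cv2.INTER_CUBIC)
    def poly(p,col,cl=True):
        u=(proj(n,ap(W,np.array(p)/1e3))-[x0,y0]+.5)*s-.5
        cv2.polylines(im,[np.round(u*8).astype(np.int32)],cl,col,1,cv2.LINE_AA,3)
    poly([[70,215,0],[70,-215,0],[-76,-215,0],[-76,215,0]],(0,255,255))
    poly([[-64,215,8],[-64,-215,8],[-76,-215,8],[-76,215,8]],(0,255,0))
    if cy is not None:
        cy*=1e3
        poly([[60,cy+102.5,8],[60,cy-102.5,8],[-64,cy-102.5,8],[-64,cy+102.5,8]],(255,0,255))
        poly([[33,cy+10,38],[33,cy-10,38],[-37,cy-10,38],[-37,cy+10,38]],(255,255,0))
    for c in(49,-49): poly([[55,c+45,0],[55,c-45,0],[-55,c-45,0],[-55,c+45,0]],(255,0,0))
    return im
if __name__=="__main__":
    d=np.load("fit.npz")
    cv2.imwrite("pics/ovs.png",draw("scene",cv2.imread("pics/scene0.png"),d["W"],d["r"][3],3,(210,170,390,360)))
    cv2.imwrite("pics/ovt.png",draw("top",cv2.imread("pics/top0.png"),d["W"],d["r"][3],4,(205,130,400,245)))
E
python3 ov.py
```

```text
(no output)
```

View pics/ovs.png

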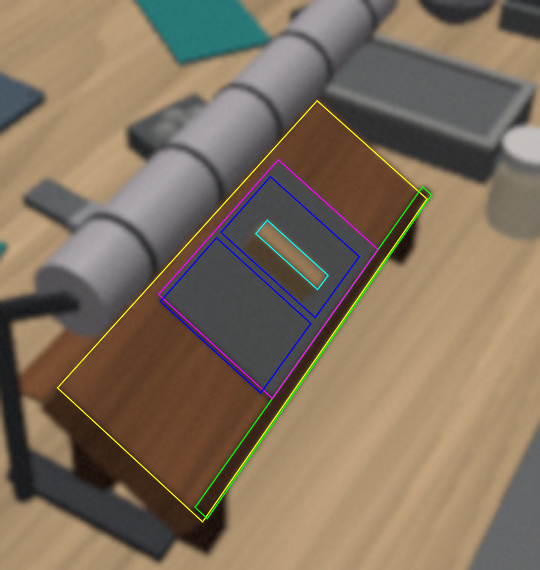

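View pics/ovt.png

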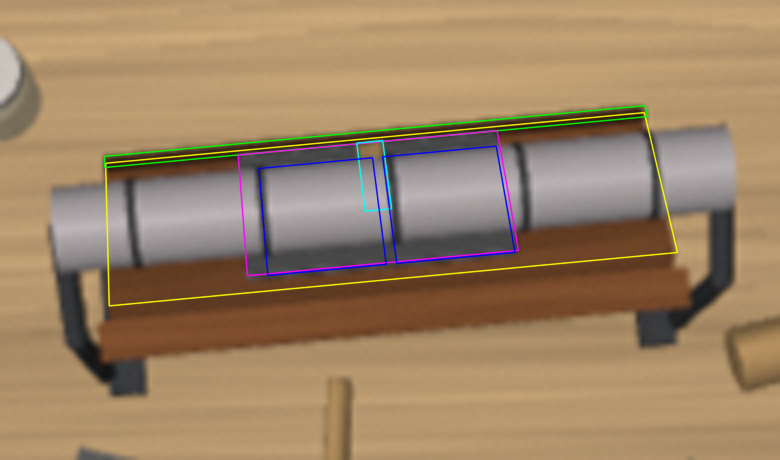

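Overlay matches tray, lip, pipe, cover and bar within about 1–2 px (bar top in scene at about (308,255)). Panel and rack poses agree with the given sizes. Next I work out the moves.

```bash
cat > plan.py <<'E'
from h import *
d=np.load("fit.npz"); W=d["W"]
s=ctrl.read_state()
Rt=R.from_euler('xyz',s["ee_rot"]); p=s["eef_pos"]
def go(pw,Rg,lab=""):
    dr=(Rt.inv()*Rg).as_rotvec(); dp=np.array(pw)-p
    print(lab,"world",np.round(pw,4),"| drot",dr.round(4),"(deg %.1f)"%np.degrees(np.linalg.norm(dr)),"| tr in now-tool",(Rt.inv().apply(dp)).round(4),"| tr in goal-tool",Rg.inv().apply(dp).round(4),"|d|%.3f"%np.linalg.norm(dp))
Rsl=R.from_matrix(np.c_[-W[:3,0],W[:3,1],-W[:3,2]])
def tray(x,y,z): return ap(W,[x,y,z])[0]
def intray(q=None): return (W[:3,:3].T@((p if q is None else q)-W[:3,3]))
if __name__=="__main__":
    print(s["time_s"],p.round(4),s["ee_rot"].round(3),"F",s["force"].round(2),"gap",round(s["finger_gap"],4),"tray",intray().round(4),"q",s["q"].round(2))
E
python3 - <<'E'
from plan import *
cy=d["r"][3]
go(tray(-.002,cy,.35),Rsl)
E
```

```text
world [ 0.7116 -0.0682  0.4021] | drot [ 0.0559 -0.5212  0.2145] (deg 32.5) | tr in now-tool [ 0.6638 -0.3843 -0.1637] | tr in goal-tool [ 0.4067 -0.5192 -0.4244] |d|0.784
```

{"name": "arm_command", "arguments": {"commands": [{"translation": [0,0,-0.028],"delta_rot": [0,0,0],"gripper": 0.06},{"translation": [0,0,-0.028],"delta_rot": [0,0,0],"gripper": 0.06},{"translation": [0,0,-0.028],"delta_rot": [0,0,0],"gripper": 0.06},{"translation": [0,0,-0.028],"delta_rot": [0,0,0],"gripper": 0.06},{"translation": [0,0,-0.028],"delta_rot": [0,0,0],"gripper": 0.06},{"translation": [0,0,-0.028],"delta_rot": [0,0,0],"gripper": 0.06},{"translation": [0.03,-0.018,0],"delta_rot": [0,0,0],"gripper": 0.06},{"translation": [0.03,-0.018,0],"delta_rot": [0,0,0],"gripper": 0.06},{"translation": [0.03,-0.018,0],"delta_rot": [0,0,0],"gripper": 0.06},{"translation": [0.03,-0.018,0],"delta_rot": [0,0,0],"gripper": 0.06},{"translation": [0.03,-0.018,0],"delta_rot": [0,0,0],"gripper": 0.06},{"translation": [0.03,-0.018,0],"delta_rot": [0,0,0],"gripper": 0.06},{"translation": [0.03,-0.018,0],"delta_rot": [0,0,0],"gripper": 0.06},{"translation": [0.03,-0.018,0],"delta_rot": [0,0,0],"gripper": 0.06},{"translation": [0,0,0],"delta_rot": [0,0,0],"gripper": 0.06}]}}

```text
time_s: 1.35
eef_pos: [0.3784, -0.4115, 0.4066]
ee_rot: [-3.139, -0.004, 0.296]
force: [-0.3, 0.3, -0.0]
finger_gap: 0.06
```

```bash
cat >> plan.py <<'E'
    cy=d["r"][3]
E
python3 plan.py
python3 - <<'E'
from plan import *
cy=d["r"][3]
go(tray(-.002,cy,.35),Rsl)
E
```

```text
1.35 [ 0.3784 -0.4115  0.4066] [-3.139 -0.004  0.296] F [-0.35  0.32 -0.01] gap 0.06 tray [0.3077 0.3139 0.1764] q [ 0.86  0.25 -0.14  1.55  0.03  1.34 -0.56]
 world [ 0.7116 -0.0682  0.4021] | drot [ 0.0574 -0.5245  0.2257] (deg 32.9) | tr in now-tool [ 0.4188 -0.2312  0.0066] | tr in goal-tool [ 0.3097 -0.3206 -0.1736] |d|0.478
```

{"name": "arm_command", "arguments": {"commands": [{"translation": [0,0,0],"delta_rot": [0.0072,-0.0656,0.0282],"gripper": 0.06},{"translation": [0,0,0],"delta_rot": [0.0072,-0.0656,0.0282],"gripper": 0.06},{"translation": [0,0,0],"delta_rot": [0.0072,-0.0656,0.0282],"gripper": 0.06},{"translation": [0,0,0],"delta_rot": [0.0072,-0.0656,0.0282],"gripper": 0.06},{"translation": [0,0,0],"delta_rot": [0.0072,-0.0656,0.0282],"gripper": 0.06},{"translation": [0,0,0],"delta_rot": [0.0072,-0.0656,0.0282],"gripper": 0.06},{"translation": [0,0,0],"delta_rot": [0.0072,-0.0656,0.0282],"gripper": 0.06},{"translation": [0,0,0],"delta_rot": [0.0072,-0.0656,0.0282],"gripper": 0.06},{"translation": [0.0258,-0.0267,-0.0145],"gripper": 0.06},{"translation": [0.0258,-0.0267,-0.0145],"gripper": 0.06},{"translation": [0.0258,-0.0267,-0.0145],"gripper": 0.06},{"translation": [0.0258,-0.0267,-0.0145],"gripper": 0.06},{"translation": [0.0258,-0.0267,-0.0145],"gripper": 0.06},{"translation": [0.0258,-0.0267,-0.0145],"gripper": 0.06},{"translation": [0.0258,-0.0267,-0.0145],"gripper": 0.06},{"translation": [0.0258,-0.0267,-0.0145],"gripper": 0.06},{"translation": [0.0258,-0.0267,-0.0145],"gripper": 0.06},{"translation": [0.0258,-0.0267,-0.0145],"gripper": 0.06},{"translation": [0.0258,-0.0267,-0.0145],"gripper": 0.06},{"translation": [0.0258,-0.0267,-0.0145],"gripper": 0.06}]}}

```text
invalid input at $.commands[8]: expected keys translation, delta_rot, gripper
```

```bash
python3 plan.py
python3 - <<'E'
from plan import *
cy=d["r"][3]
go(tray(-.002,cy,.35),Rsl)
go(tray(-.002,cy,.06),Rsl)
cv2.imwrite("pics/s1.png",ctrl.read_camera("scene"))
E
```

```text
1.35 [ 0.3784 -0.4115  0.4066] [-3.139 -0.004  0.296] F [-0.35  0.32 -0.01] gap 0.06 tray [0.3077 0.3139 0.1764] q [ 0.86  0.25 -0.14  1.55  0.03  1.34 -0.56]
 world [ 0.7116 -0.0682  0.4021] | drot [ 0.0574 -0.5245  0.2257] (deg 32.9) | tr in now-tool [ 0.4188 -0.2312  0.0066] | tr in goal-tool [ 0.3097 -0.3206 -0.1736] |d|0.478
 world [ 0.5669 -0.0777  0.151 ] | drot [ 0.0574 -0.5245  0.2257] (deg 32.9) | tr in now-tool [ 0.2767 -0.2636  0.2573] | tr in goal-tool [ 0.3097 -0.3206  0.1164] |d|0.461
```

View pics/s1.png

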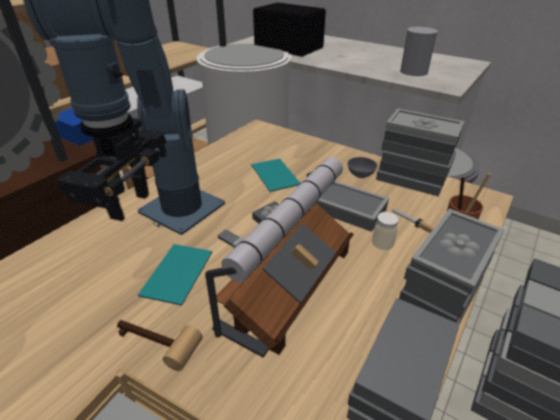

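The call was refused because every row needs all its keys, and the picture shows the arm unmoved with the rack untouched. I repeat it with the keys filled in.

{"name": "arm_command", "arguments": {"commands": [{"translation": [0,0,0],"delta_rot": [0.0072,-0.0656,0.0282],"gripper": 0.06},{"translation": [0,0,0],"delta_rot": [0.0072,-0.0656,0.0282],"gripper": 0.06},{"translation": [0,0,0],"delta_rot": [0.0072,-0.0656,0.0282],"gripper": 0.06},{"translation": [0,0,0],"delta_rot": [0.0072,-0.0656,0.0282],"gripper": 0.06},{"translation": [0,0,0],"delta_rot": [0.0072,-0.0656,0.0282],"gripper": 0.06},{"translation": [0,0,0],"delta_rot": [0.0072,-0.0656,0.0282],"gripper": 0.06},{"translation": [0,0,0],"delta_rot": [0.0072,-0.0656,0.0282],"gripper": 0.06},{"translation": [0,0,0],"delta_rot": [0.0072,-0.0656,0.0282],"gripper": 0.06},{"translation": [0.0258,-0.0267,-0.0145],"delta_rot": [0,0,0],"gripper": 0.06},{"translation": [0.0258,-0.0267,-0.0145],"delta_rot": [0,0,0],"gripper": 0.06},{"translation": [0.0258,-0.0267,-0.0145],"delta_rot": [0,0,0],"gripper": 0.06},{"translation": [0.0258,-0.0267,-0.0145],"delta_rot": [0,0,0],"gripper": 0.06},{"translation": [0.0258,-0.0267,-0.0145],"delta_rot": [0,0,0],"gripper": 0.06},{"translation": [0.0258,-0.0267,-0.0145],"delta_rot": [0,0,0],"gripper": 0.06},{"translation": [0.0258,-0.0267,-0.0145],"delta_rot": [0,0,0],"gripper": 0.06},{"translation": [0.0258,-0.0267,-0.0145],"delta_rot": [0,0,0],"gripper": 0.06},{"translation": [0.0258,-0.0267,-0.0145],"delta_rot": [0,0,0],"gripper": 0.06},{"translation": [0.0258,-0.0267,-0.0145],"delta_rot": [0,0,0],"gripper": 0.06},{"translation": [0.0258,-0.0267,-0.0145],"delta_rot": [0,0,0],"gripper": 0.06},{"translation": [0.0258,-0.0267,-0.0145],"delta_rot": [0,0,0],"gripper": 0.06}]}}

```text
time_s: 3.07
eef_pos: [0.6482, -0.103, 0.3564]
ee_rot: [3.125, 0.476, 0.051]
force: [-0.1, 1.1, -1.2]
finger_gap: 0.06
```

```bash
python3 plan.py
python3 - <<'E'
from plan import *
cy=d["r"][3]
go(tray(-.002,cy,.35),Rsl)
go(tray(-.002,cy,.06),Rsl)
cv2.imwrite("pics/s2.png",ctrl.read_camera("scene"))
E
```

```text
3.0667 [ 0.6482 -0.103   0.3564] [3.125 0.476 0.051] F [-0.08  1.08 -1.18] gap 0.06 tray [0.0318 0.0239 0.2776] q [-0.08  0.81  0.32  0.92 -0.11  1.91 -1.33]
 world [ 0.7116 -0.0682  0.4021] | drot [ 0.0102 -0.0474 -0.013 ] (deg 2.9) | tr in now-tool [ 0.0368 -0.0303 -0.071 ] | tr in goal-tool [ 0.0338 -0.0306 -0.0724] |d|0.086
 world [ 0.5669 -0.0777  0.151 ] | drot [ 0.0102 -0.0474 -0.013 ] (deg 2.9) | tr in now-tool [ 0.0231 -0.0332  0.2187] | tr in goal-tool [ 0.0338 -0.0306  0.2176] |d|0.222
```

View pics/s2.png

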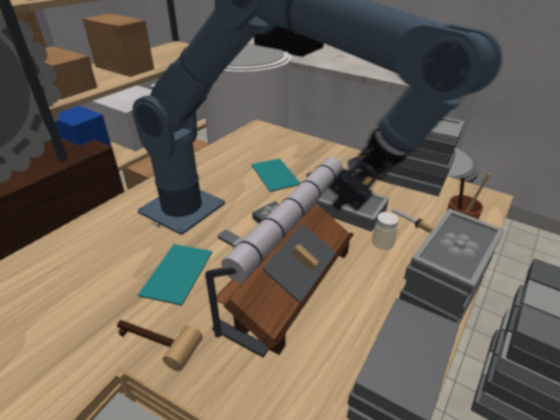

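Image: the gripper is at about (365,175), on the far side of the pipe; the tilt is short by 3 degrees because joint 6 is at its limit this high up. Moving lower should free it.

{"name": "arm_command", "arguments": {"commands": [{"translation": [0.009,-0.01,0.02],"delta_rot": [0,0,0],"gripper": 0.06},{"translation": [0.009,-0.01,0.02],"delta_rot": [0,0,0],"gripper": 0.06},{"translation": [0.009,-0.011,0.02],"delta_rot": [0,0,0],"gripper": 0.06},{"translation": [0,0,0.02],"delta_rot": [0,0,0],"gripper": 0.06},{"translation": [0,0,0.02],"delta_rot": [0,0,0],"gripper": 0.06},{"translation": [0,0,0.02],"delta_rot": [0,0,0],"gripper": 0.06},{"translation": [0,0,0],"delta_rot": [0.005,-0.024,-0.0065],"gripper": 0.06},{"translation": [0,0,0],"delta_rot": [0.005,-0.024,-0.0065],"gripper": 0.06},{"translation": [0,0,0],"delta_rot": [0,0,0],"gripper": 0.06}]}}

```text
time_s: 3.87
eef_pos: [0.6143, -0.0774, 0.2367]
ee_rot: [-3.14, 0.527, 0.066]
force: [0.2, -0.5, 0.3]
finger_gap: 0.0599
```

```bash
python3 plan.py
python3 - <<'E'
from plan import *
cy=d["r"][3]
go(tray(-.002,cy,.06),Rsl)
E
```

```text
3.8667 [ 0.6143 -0.0774  0.2367] [-3.14   0.527  0.066] F [ 0.17 -0.53  0.3 ] gap 0.0599 tray [-0.0002 -0.0039  0.1579] q [-0.12  0.84  0.29  1.16 -0.12  1.69 -1.35]
 world [ 0.5669 -0.0777  0.151 ] | drot [-0.0008  0.0032  0.0004] (deg 0.2) | tr in now-tool [ 0.0021 -0.0027  0.0979] | tr in goal-tool [ 0.0018 -0.0028  0.0979] |d|0.098
```

{"name": "arm_command", "arguments": {"commands": [{"translation": [0.001,-0.001,0.02],"delta_rot": [0,0.003,0],"gripper": 0.06},{"translation": [0.001,-0.002,0.02],"delta_rot": [0,0,0],"gripper": 0.06},{"translation": [0,0,0.02],"delta_rot": [0,0,0],"gripper": 0.06},{"translation": [0,0,0.02],"delta_rot": [0,0,0],"gripper": 0.06},{"translation": [0,0,0.018],"delta_rot": [0,0,0],"gripper": 0.06},{"translation": [0,0,0],"delta_rot": [0,0,0],"gripper": 0.06}]}}

```text
time_s: 4.37
eef_pos: [0.5647, -0.0769, 0.1495]
ee_rot: [-3.14, 0.526, 0.066]
force: [-0.1, -0.6, 0.5]
finger_gap: 0.0601
```

```bash
python3 plan.py
python3 - <<'E'
from plan import *
cy=d["r"][3]
go(tray(-.002,cy,.013),Rsl)
im=ctrl.read_camera("scene")
cv2.imwrite("pics/s3.png",cv2.resize(im[150:350,200:420],None,fx=3,fy=3))
E
```

```text
4.3667 [ 0.5647 -0.0769  0.1495] [-3.14   0.526  0.066] F [-0.14 -0.6   0.54] gap 0.0601 tray [-0.0009 -0.0077  0.0577] q [-0.14  0.83  0.28  1.39 -0.12  1.47 -1.35]
 world [ 0.5434 -0.0793  0.1103] | drot [-0.0013  0.0024  0.0004] (deg 0.2) | tr in now-tool [0.0012 0.0011 0.0447] | tr in goal-tool [0.0011 0.001  0.0447] |d|0.045
```

View pics/s3.png

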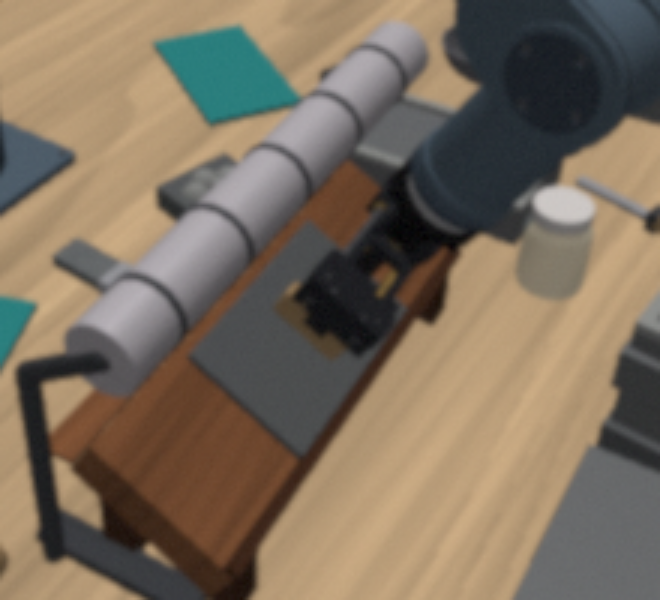

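The gripper straddles the bar squarely at about (340,300) in the crop, clear of the pipe. I go down and close.

{"name": "arm_command", "arguments": {"commands": [{"translation": [0,0.001,0.015],"delta_rot": [0,0,0],"gripper": 0.06},{"translation": [0.001,0,0.015],"delta_rot": [0,0.002,0],"gripper": 0.06},{"translation": [0,0,0.013],"delta_rot": [0,0,0],"gripper": 0.06},{"translation": [0,0,0],"delta_rot": [0,0,0],"gripper": 0.06},{"translation": [0,0,0],"delta_rot": [0,0,0],"gripper": 0.01},{"translation": [0,0,0],"delta_rot": [0,0,0],"gripper": 0.01},{"translation": [0,0,0],"delta_rot": [0,0,0],"gripper": 0.01},{"translation": [0,0,0],"delta_rot": [0,0,0],"gripper": 0.01},{"translation": [0,0,0],"delta_rot": [0,0,0],"gripper": 0.01},{"translation": [0,0,0],"delta_rot": [0,0,0],"gripper": 0.01}], "force": 12}}

```text
time_s: 5.25
eef_pos: [0.5477, -0.0782, 0.1143]
ee_rot: [-3.14, 0.518, 0.068]
force: [-0.5, -0.8, -0.4]
finger_gap: 0.022
```

```bash
python3 plan.py
```

```text
5.25 [ 0.5477 -0.0782  0.1143] [-3.14   0.518  0.068] F [-0.51 -0.76 -0.41] gap 0.022 tray [-0.0037 -0.0075  0.0187] q [-0.14  0.85  0.27  1.46 -0.12  1.37 -1.35]
```

{"name": "arm_command", "arguments": {"commands": [{"translation": [0,0,0],"delta_rot": [0,0,0],"gripper": 0.01},{"translation": [0,0.004,0],"delta_rot": [0,0,0],"gripper": 0.01},{"translation": [0,0.008,0],"delta_rot": [0,0,0],"gripper": 0.01},{"translation": [0,0.008,0],"delta_rot": [0,0,0],"gripper": 0.01},{"translation": [0,0.008,0],"delta_rot": [0,0,0],"gripper": 0.01},{"translation": [0,0,0],"delta_rot": [0,0,0],"gripper": 0.01}]}}

```text
time_s: 5.75
eef_pos: [0.5495, -0.1071, 0.1143]
ee_rot: [-3.14, 0.518, 0.067]
force: [1.5, -2.3, 2.4]
finger_gap: 0.0196
```

```bash
python3 plan.py
python3 - <<'E'
from plan import *
im=ctrl.read_camera("scene")
cv2.imwrite("pics/s4.png",cv2.resize(im[150:350,200:420],None,fx=3,fy=3))
E
```

```text
5.75 [ 0.5495 -0.1071  0.1143] [-3.14   0.518  0.067] F [ 1.54 -2.27  2.37] gap 0.0196 tray [-0.0037  0.0215  0.0186] q [-0.1   0.86  0.28  1.44 -0.11  1.38 -1.31]
```

View pics/s4.png

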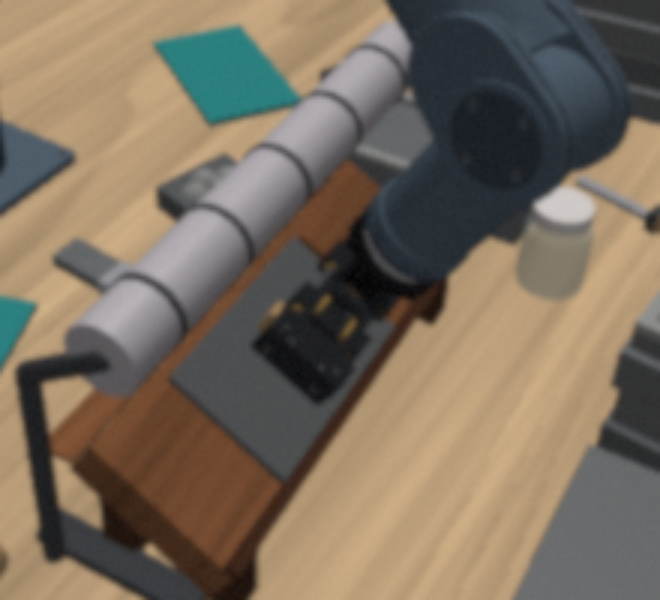

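The cover slides with the gripper and lies flat: its near edge is now at about (175,380)–(280,475) in the crop. I continue.

{"name": "arm_command", "arguments": {"commands": [{"translation": [0,0.009,0],"delta_rot": [0,0,0],"gripper": 0.01},{"translation": [0,0.01,0],"delta_rot": [0,0,0],"gripper": 0.01},{"translation": [0,0.01,0],"delta_rot": [0,0,0],"gripper": 0.01},{"translation": [0,0.01,0],"delta_rot": [0,0,0],"gripper": 0.01},{"translation": [0,0.01,0],"delta_rot": [0,0,0],"gripper": 0.01},{"translation": [0,0.01,0],"delta_rot": [0,0,0],"gripper": 0.01},{"translation": [0,0.008,0],"delta_rot": [0,0,0],"gripper": 0.01},{"translation": [0,0.002,0],"delta_rot": [0,0,0],"gripper": 0.01},{"translation": [0,0,0],"delta_rot": [0,0,0],"gripper": 0.01}]}}

```text
time_s: 6.55
eef_pos: [0.554, -0.1746, 0.1143]
ee_rot: [-3.139, 0.519, 0.068]
force: [-0.1, 1.7, 4.9]
finger_gap: 0.0196
```

```bash
python3 plan.py
python3 - <<'E'
from plan import *
from ov import draw
im=ctrl.read_camera("scene"); cv2.imwrite("pics/s5raw.png",im)
cv2.imwrite("pics/s5.png",draw("scene",im,W,intray()[1],3,(200,150,420,350)))
im=ctrl.read_camera("top")
cv2.imwrite("pics/t5.png",cv2.resize(im[130:245,205:400],None,fx=4,fy=4))
E
```

```text
6.55 [ 0.554  -0.1746  0.1143] [-3.139  0.519  0.068] F [-0.14  1.72  4.94] gap 0.0196 tray [-0.0037  0.0891  0.0186] q [-0.01  0.88  0.3   1.39 -0.08  1.39 -1.23]
```

View pics/s5.png

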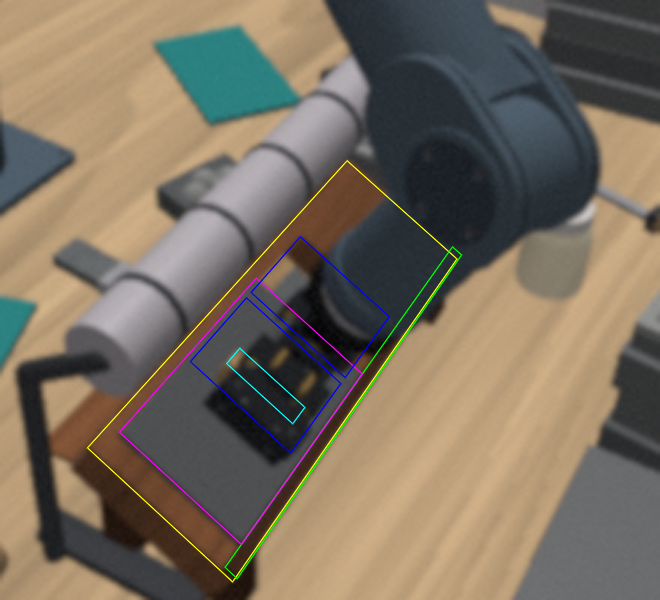

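View pics/t5.png

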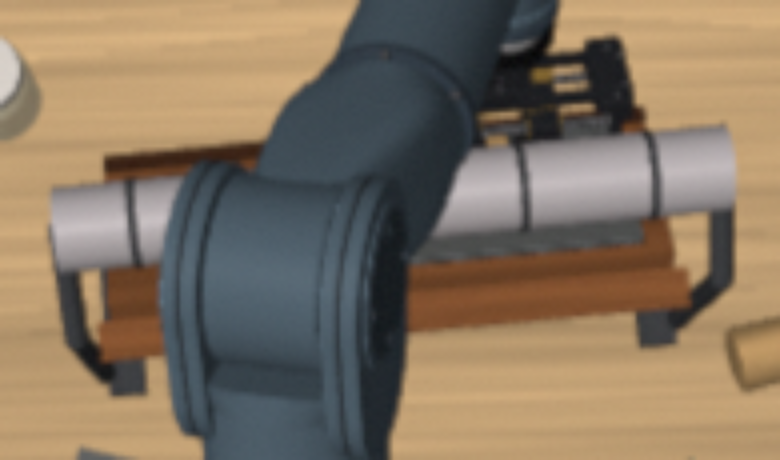

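Cover overlay at y = +89 mm fits its edges, near corner at about (240,545). The arm hides the left pocket, so I let go and back off to see.

{"name": "arm_command", "arguments": {"commands": [{"translation": [0,0,0],"delta_rot": [0,0,0],"gripper": 0.045},{"translation": [0,0,0],"delta_rot": [0,0,0],"gripper": 0.045},{"translation": [0,0,0],"delta_rot": [0,0,0],"gripper": 0.045},{"translation": [0,0,0],"delta_rot": [0,0,0],"gripper": 0.045},{"translation": [0,0,-0.01],"delta_rot": [0,0,0],"gripper": 0.045},{"translation": [0,0,-0.02],"delta_rot": [0,0,0],"gripper": 0.045},{"translation": [0,0,-0.025],"delta_rot": [0,0,0],"gripper": 0.045},{"translation": [0,0,-0.025],"delta_rot": [0,0,0],"gripper": 0.045},{"translation": [0,0,-0.025],"delta_rot": [0,0,0],"gripper": 0.045},{"translation": [0,0,-0.025],"delta_rot": [0,0,0],"gripper": 0.045},{"translation": [0,0,-0.025],"delta_rot": [0,0,0],"gripper": 0.045},{"translation": [0,0,-0.02],"delta_rot": [0,0,0],"gripper": 0.045}]}}

```text
time_s: 7.65
eef_pos: [0.6416, -0.1694, 0.2684]
ee_rot: [-3.141, 0.517, 0.068]
force: [0.4, -0.5, -0.3]
finger_gap: 0.0452
```

```bash
python3 plan.py
python3 - <<'E'
from plan import *
im=ctrl.read_camera("scene"); cv2.imwrite("pics/s6raw.png",im)
cv2.imwrite("pics/s6.png",cv2.resize(im[150:350,200:420],None,fx=3,fy=3))
E
```

```text
7.65 [ 0.6416 -0.1694  0.2684] [-3.141  0.517  0.068] F [ 0.38 -0.53 -0.32] gap 0.0452 tray [-0.0026  0.0896  0.196 ] q [-0.    0.89  0.32  0.98 -0.09  1.8  -1.23]
```

View pics/s6.png

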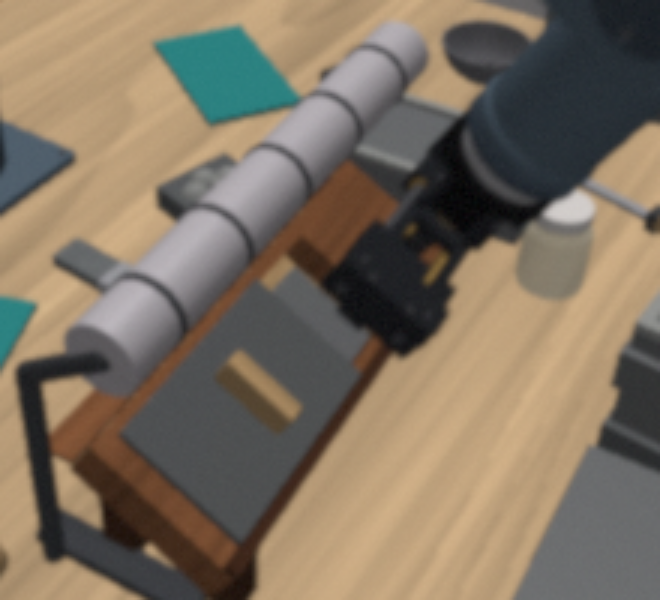

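A broad grey piece shows in the left pocket at about (320,310) in the crop, partly hidden by the gripper. I shift the arm for a clear view before deciding.

{"name": "arm_command", "arguments": {"commands": [{"translation": [0,-0.025,0],"delta_rot": [0,0,0],"gripper": 0.045},{"translation": [0,-0.025,0],"delta_rot": [0,0,0],"gripper": 0.045},{"translation": [0,-0.025,0],"delta_rot": [0,0,0],"gripper": 0.045},{"translation": [0,-0.025,0],"delta_rot": [0,0,0],"gripper": 0.045},{"translation": [0,0,0],"delta_rot": [0,0,0],"gripper": 0.045}]}}

```text
time_s: 8.12
eef_pos: [0.6341, -0.0628, 0.2661]
ee_rot: [-3.134, 0.518, 0.078]
force: [-0.2, 2.2, -0.8]
finger_gap: 0.0451
```

```bash
python3 plan.py
python3 - <<'E'
from plan import *
from ov import draw
im=ctrl.read_camera("scene"); cv2.imwrite("pics/s7raw.png",im)
cv2.imwrite("pics/s7.png",cv2.resize(im[210:330,240:360],None,fx=5,fy=5,interpolation=cv2.INTER_CUBIC))
E
```

```text
8.1167 [ 0.6341 -0.0628  0.2661] [-3.134  0.518  0.078] F [-0.23  2.16 -0.79] gap 0.0451 tray [-0.0034 -0.0172  0.1937] q [-0.13  0.84  0.3   1.07 -0.13  1.77 -1.36]
```

View pics/s7.png

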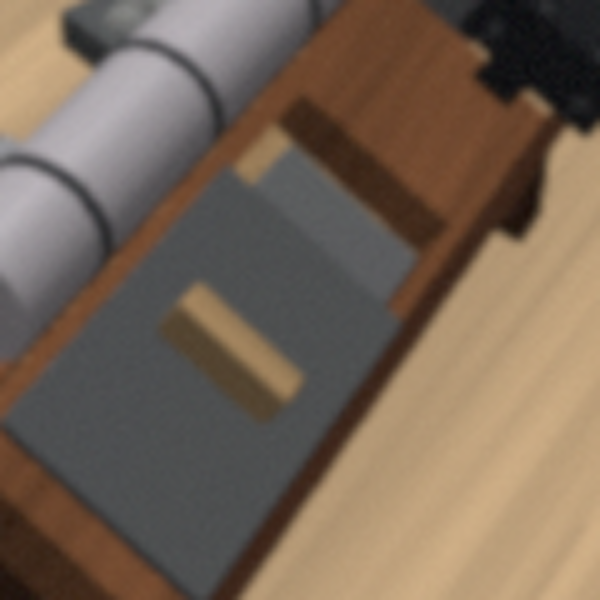

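```bash
cat >> h.py <<'E'
def tray_pt(n,uv,W,z):
    M=I[n]["camera_from_world"]; K=I[n]["K"]; uv=np.atleast_2d(uv)
    rc=np.c_[(uv-K[:2,2])/K[0,0],np.ones(len(uv))]*[1,-1,-1]
    o=-M[:3,:3].T@M[:3,3]; r=rc@M[:3,:3]
    ot=W[:3,:3].T@(o-W[:3,3]); rt=r@W[:3,:3]
    return ot+rt*((z-ot[2])/rt[:,2])[:,None]
E
python3 - <<'E'
from plan import *
S=lambda u,v:(240+(u+.5)/5-.5,210+(v+.5)/5-.5)
pts=[S(285,150),S(418,255),S(258,185),S(392,300)]
for z in(-.008,-.018): print(z,tray_pt("scene",pts,W,z).round(4).tolist())
E
```

```text
-0.008 [[0.0408, -0.0624, -0.008], [-0.0517, -0.0707, -0.008], [0.0396, -0.0305, -0.008], [-0.0547, -0.0338, -0.008]]
-0.018 [[0.0405, -0.0715, -0.018], [-0.0532, -0.0799, -0.018], [0.0392, -0.0392, -0.018], [-0.0562, -0.0425, -0.018]]
```

The piece in the left pocket has square corners and shows at least 32 mm of width, more than the stone's 26. Its upper corner is at (285,150) in the crop. So it is the offcut, and the stone must be in the right pocket. I slide the cover the other way, to y of about −92 mm.

{"name": "arm_command", "arguments": {"commands": [{"translation": [0,0.027,0],"delta_rot": [0,0,0],"gripper": 0.06},{"translation": [0,0.027,0],"delta_rot": [0,0,0],"gripper": 0.06},{"translation": [0,0.026,0],"delta_rot": [0,0,0],"gripper": 0.06},{"translation": [0,0.026,0],"delta_rot": [0,0,0],"gripper": 0.06},{"translation": [0,0,0.02],"delta_rot": [0,0,0],"gripper": 0.06},{"translation": [0,0,0.025],"delta_rot": [0,0,0],"gripper": 0.06},{"translation": [0,0,0.025],"delta_rot": [0,0,0],"gripper": 0.06},{"translation": [0,0,0.025],"delta_rot": [0,0,0],"gripper": 0.06},{"translation": [0,0,0.025],"delta_rot": [0,0,0],"gripper": 0.06},{"translation": [0,0,0.01],"delta_rot": [0,0,0],"gripper": 0.06},{"translation": [0,0,0],"delta_rot": [0,0,0],"gripper": 0.06}]}}

```text
time_s: 9.08
eef_pos: [0.5742, -0.1804, 0.1515]
ee_rot: [-3.14, 0.523, 0.066]
force: [0.3, 0.5, 0.3]
finger_gap: 0.0601
```

```bash
python3 plan.py
python3 - <<'E'
from plan import *
go(tray(-.002,.089,.0145),Rsl)
E
```

```text
9.0833 [ 0.5742 -0.1804  0.1515] [-3.14   0.523  0.066] F [0.27 0.53 0.33] gap 0.0601 tray [-0.0022  0.0963  0.0607] q [-0.01  0.88  0.31  1.3  -0.08  1.49 -1.22]
 world [ 0.5505 -0.1747  0.1116] | drot [-0.0017 -0.0003  0.0003] (deg 0.1) | tr in now-tool [-0.0002 -0.0072  0.0463] | tr in goal-tool [-0.0002 -0.0073  0.0462] |d|0.047
```

{"name": "arm_command", "arguments": {"commands": [{"translation": [0,-0.007,0],"delta_rot": [0,0,0],"gripper": 0.06},{"translation": [0,0,0.015],"delta_rot": [0,0,0],"gripper": 0.06},{"translation": [0,0,0.015],"delta_rot": [0,0,0],"gripper": 0.06},{"translation": [0,0,0.015],"delta_rot": [0,0,0],"gripper": 0.06},{"translation": [0,0,0],"delta_rot": [0,0,0],"gripper": 0.06},{"translation": [0,0,0],"delta_rot": [0,0,0],"gripper": 0.01},{"translation": [0,0,0],"delta_rot": [0,0,0],"gripper": 0.01},{"translation": [0,0,0],"delta_rot": [0,0,0],"gripper": 0.01},{"translation": [0,0,0],"delta_rot": [0,0,0],"gripper": 0.01},{"translation": [0,0,0],"delta_rot": [0,0,0],"gripper": 0.01},{"translation": [0,0,0],"delta_rot": [0,0,0],"gripper": 0.01},{"translation": [0,0,0],"delta_rot": [0,0,0],"gripper": 0.01}], "force": 12}}

```text
time_s: 10.08
eef_pos: [0.5541, -0.1742, 0.1142]
ee_rot: [-3.14, 0.518, 0.068]
force: [0.2, -0.5, 1.0]
finger_gap: 0.0198
```

```bash
python3 plan.py
```

```text
10.0833 [ 0.5541 -0.1742  0.1142] [-3.14   0.518  0.068] F [ 0.2  -0.47  1.03] gap 0.0198 tray [-0.0038  0.0887  0.0186] q [-0.01  0.88  0.3   1.39 -0.08  1.39 -1.23]
```

{"name": "arm_command", "arguments": {"commands": [{"translation": [0,-0.006,0],"delta_rot": [0,0,0],"gripper": 0.01},{"translation": [0,-0.01,0],"delta_rot": [0,0,0],"gripper": 0.01},{"translation": [0,-0.011,0],"delta_rot": [0,0,0],"gripper": 0.01},{"translation": [0,-0.011,0],"delta_rot": [0,0,0],"gripper": 0.01},{"translation": [0,-0.011,0],"delta_rot": [0,0,0],"gripper": 0.01},{"translation": [0,-0.011,0],"delta_rot": [0,0,0],"gripper": 0.01},{"translation": [0,-0.011,0],"delta_rot": [0,0,0],"gripper": 0.01},{"translation": [0,-0.011,0],"delta_rot": [0,0,0],"gripper": 0.01},{"translation": [0,-0.011,0],"delta_rot": [0,0,0],"gripper": 0.01},{"translation": [0,-0.011,0],"delta_rot": [0,0,0],"gripper": 0.01},{"translation": [0,-0.011,0],"delta_rot": [0,0,0],"gripper": 0.01},{"translation": [0,-0.011,0],"delta_rot": [0,0,0],"gripper": 0.01},{"translation": [0,-0.011,0],"delta_rot": [0,0,0],"gripper": 0.01},{"translation": [0,-0.011,0],"delta_rot": [0,0,0],"gripper": 0.01},{"translation": [0,-0.011,0],"delta_rot": [0,0,0],"gripper": 0.01},{"translation": [0,-0.01,0],"delta_rot": [0,0,0],"gripper": 0.01},{"translation": [0,-0.006,0],"delta_rot": [0,0,0],"gripper": 0.01},{"translation": [0,-0.003,0],"delta_rot": [0,0,0],"gripper": 0.01},{"translation": [0,0,0],"delta_rot": [0,0,0],"gripper": 0.01},{"translation": [0,0,0],"delta_rot": [0,0,0],"gripper": 0.01}]}}

```text
time_s: 11.75
eef_pos: [0.542, 0.0052, 0.1143]
ee_rot: [-3.137, 0.518, 0.069]
force: [4.7, 2.9, 3.4]
finger_gap: 0.0195
```

```bash
python3 plan.py
python3 - <<'E'
from plan import *
from ov import draw
im=ctrl.read_camera("scene"); cv2.imwrite("pics/s8raw.png",im)
cv2.imwrite("pics/s8.png",cv2.resize(im[170:350,220:400],None,fx=3.3,fy=3.3,interpolation=cv2.INTER_CUBIC))
E
```

```text
11.75 [0.542  0.0052 0.1143] [-3.137  0.518  0.069] F [4.75 2.89 3.43] gap 0.0195 tray [-0.0035 -0.0911  0.0186] q [-0.24  0.83  0.24  1.49 -0.16  1.37 -1.45]
```

View pics/s8.png

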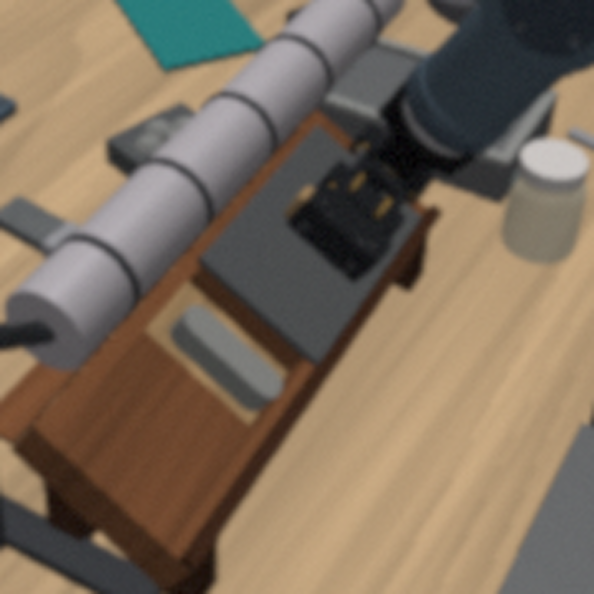

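The stone lies in the right pocket: light-grey with rounded ends, about (228,350) in the crop. The cover has moved left and lies flat. I measure the stone.

Run:
```python
import cv2
a=cv2.imread("pics/s8raw.png"); cv2.imwrite("pics/s8c.png",cv2.resize(a[250:305,260:320],None,fx=10,fy=10,interpolation=cv2.INTER_CUBIC))
```

```text
(no output)
```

View pics/s8c.png

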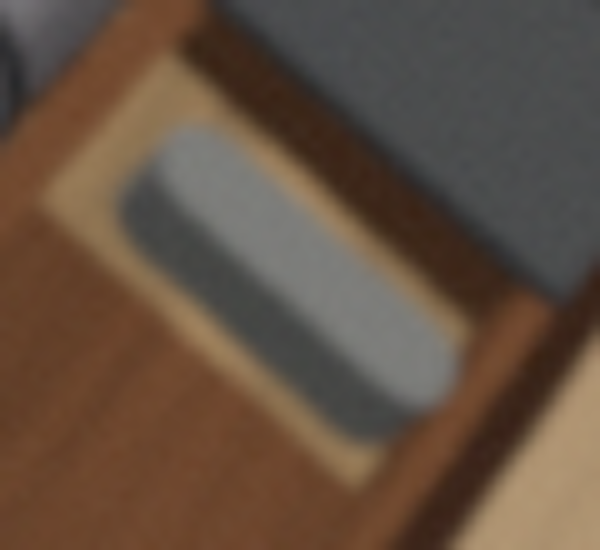

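Run:
```python
from plan import *
S=lambda u,v:(260+(u+.5)/10-.5,250+(v+.5)/10-.5)
pts=[S(215,125),S(455,335),S(160,175),S(395,395),S(172,136),S(450,388)]
print(tray_pt("scene",pts,W,-.008).round(4))
# brightness-threshold mask of the light face
im=cv2.imread("pics/s8raw.png").astype(int)
g=im.mean(2); sat=im.max(2)-im.min(2)
m=((g>108)&(sat<22)); m[:250]=0;m[305:]=0;m[:,:260]=0;m[:,320:]=0
n,l,st,c=cv2.connectedComponentsWithStats(m.astype(np.uint8)); k=1+np.argmax(st[1:,4])
ys,xs=np.where(l==k); t=tray_pt("scene",np.c_[xs,ys],W,-.008)[:,:2]
mu=t.mean(0); ev,V=np.linalg.eigh(np.cov((t-mu).T)); print(len(xs),mu.round(4),"axis",V[:,1].round(3),"sd mm",(np.sqrt(ev)*1e3).round(1),t.min(0).round(4),t.max(0).round(4))
def ov(cx,cy,th,name):
    a=np.linspace(0,2*np.pi,80); ex=np.sign(np.cos(a))*.035+.013*np.cos(a); ey=.013*np.sin(a)
    p=np.c_[cx+ex*np.cos(th)-ey*np.sin(th),cy+ex*np.sin(th)+ey*np.cos(th),np.full(80,-.008)]
    p=np.r_[p]; u=(proj("scene",ap(W,p))-[260,250]+.5)*10
    c=cv2.imread("pics/s8c.png"); cv2.polylines(c,[u.round().astype(np.int32)],True,(0,0,255),1)
    cv2.imwrite(name,c)
th=np.arctan2(V[1,1],V[0,1]); th=(th+np.pi/2)%np.pi-np.pi/2; print(th)
ov(mu[0],mu[1],th,"pics/s8o.png")
```

```text
[[ 0.0335  0.0315 -0.008 ]
 [-0.048   0.0295 -0.008 ]
 [ 0.036   0.0552 -0.008 ]
 [-0.0448  0.0566 -0.008 ]
 [ 0.0401  0.0435 -0.008 ]
 [-0.055   0.0433 -0.008 ]]
260 [-0.0072  0.0446] axis [-1.    -0.008] sd mm [ 6.6 26. ] [-0.0533  0.0326] [0.0401 0.0563]
0.007703002321032049
```

View pics/s8o.png

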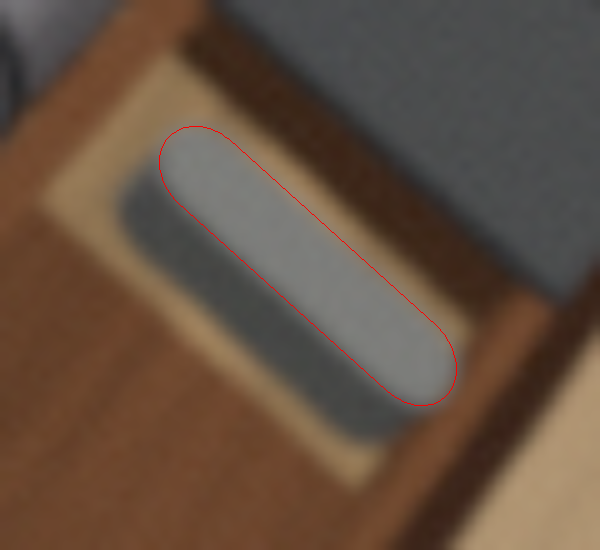

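The fit is right: stone centre at tray (−7, +44.5) mm, angle about 0.01 rad, and its lower end at −55 mm as described. The cover's edge at +11 mm would crowd the left finger, so I slide the cover 17 mm further, then release and back off.

{"name": "arm_command", "arguments": {"commands": [{"translation": [0,-0.006,0],"delta_rot": [0,0,0],"gripper": 0.01},{"translation": [0,-0.006,0],"delta_rot": [0,0,0],"gripper": 0.01},{"translation": [0,-0.005,0],"delta_rot": [0,0,0],"gripper": 0.01},{"translation": [0,0,0],"delta_rot": [0,0,0],"gripper": 0.01},{"translation": [0,0,0],"delta_rot": [0,0,0],"gripper": 0.04},{"translation": [0,0,0],"delta_rot": [0,0,0],"gripper": 0.04},{"translation": [0,0,0],"delta_rot": [0,0,0],"gripper": 0.04},{"translation": [0,0,0],"delta_rot": [0,0,0],"gripper": 0.04},{"translation": [0,0,-0.01],"delta_rot": [0,0,0],"gripper": 0.04},{"translation": [0,0,-0.02],"delta_rot": [0,0,0],"gripper": 0.04},{"translation": [0,0,-0.02],"delta_rot": [0,0,0],"gripper": 0.037},{"translation": [0,0,-0.02],"delta_rot": [0,0,0],"gripper": 0.037},{"translation": [0,0,0],"delta_rot": [0,0,0],"gripper": 0.037},{"translation": [0,0,0],"delta_rot": [0,0,0],"gripper": 0.037}]}}

```text
time_s: 12.97
eef_pos: [0.5761, 0.0228, 0.1757]
ee_rot: [-3.14, 0.517, 0.068]
force: [1.2, 0.3, 0.0]
finger_gap: 0.0369
```

```bash
python3 plan.py
python3 - <<'E'
from plan import *
from ov import draw
im=ctrl.read_camera("scene"); cv2.imwrite("pics/s9raw.png",im)
cv2.imwrite("pics/s9.png",draw("scene",im,W,-.108,3.3,(220,170,400,350)))
go(tray(-.009,.046,.06),Rsl)
go(tray(-.009,.046,-.030),Rsl)
E
```

```text
12.9667 [0.5761 0.0228 0.1757] [-3.14   0.517  0.068] F [1.17 0.32 0.01] gap 0.0369 tray [-0.0033 -0.1064  0.0894] q [-0.25  0.81  0.25  1.35 -0.16  1.52 -1.48]
 world [ 0.5764 -0.1299  0.1475] | drot [-0.0006 -0.007   0.0018] (deg 0.4) | tr in now-tool [0.0052 0.1524 0.0293] | tr in goal-tool [0.0057 0.1524 0.0294] |d|0.155
 world [ 0.5315 -0.1329  0.0695] | drot [-0.0006 -0.007   0.0018] (deg 0.4) | tr in now-tool [0.0046 0.1525 0.1193] | tr in goal-tool [0.0057 0.1524 0.1194] |d|0.194
```

View pics/s9.png

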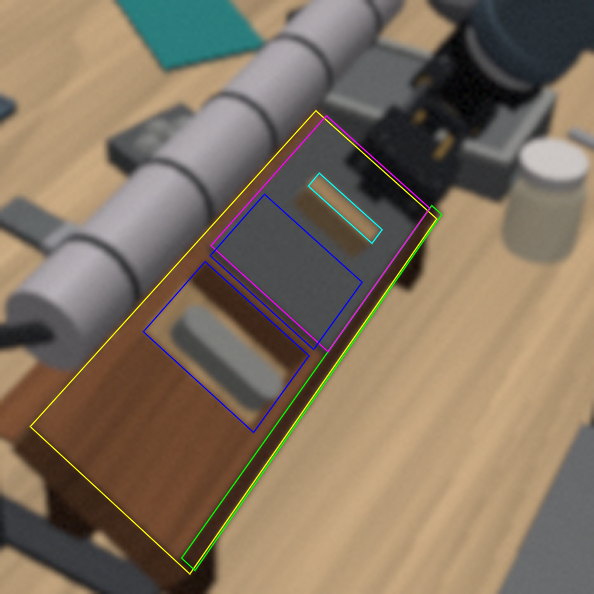

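Cover overlay at y = −108 mm fits with the cover flat, and the right pocket is fully open with the stone at about (228,355). I go over the stone.

{"name": "arm_command", "arguments": {"commands": [{"translation": [0,0.02,0],"delta_rot": [0,0,0],"gripper": 0.037},{"translation": [0,0.025,0],"delta_rot": [0,0,0],"gripper": 0.037},{"translation": [0,0.025,0],"delta_rot": [0,0,0],"gripper": 0.037},{"translation": [0,0.025,0],"delta_rot": [0,0,0],"gripper": 0.037},{"translation": [0,0.025,0],"delta_rot": [0,0,0],"gripper": 0.037},{"translation": [0.002,0.02,0.01],"delta_rot": [0,0,0],"gripper": 0.037},{"translation": [0.003,0.012,0.02],"delta_rot": [0,-0.007,0.002],"gripper": 0.037},{"translation": [0,0,0],"delta_rot": [0,0,0],"gripper": 0.037},{"translation": [0,0,0],"delta_rot": [0,0,0],"gripper": 0.037}]}}

```text
time_s: 13.77
eef_pos: [0.5733, -0.1293, 0.1449]
ee_rot: [-3.14, 0.53, 0.065]
force: [0.9, 0.1, 1.1]
finger_gap: 0.037
```

```bash
python3 plan.py
python3 - <<'E'
from plan import *
im=ctrl.read_camera("scene"); cv2.imwrite("pics/s10raw.png",im)
cv2.imwrite("pics/s10.png",cv2.resize(im[190:340,220:370],None,fx=4,fy=4))
go(tray(-.009,.0455,-.030),Rsl)
E
```

```text
13.7667 [ 0.5733 -0.1293  0.1449] [-3.14   0.53   0.065] F [0.88 0.07 1.09] gap 0.037 tray [-0.0076  0.0452  0.0563] q [-0.07  0.87  0.29  1.34 -0.1   1.48 -1.29]
 world [ 0.5315 -0.1324  0.0695] | drot [-0.0022  0.0063 -0.0009] (deg 0.4) | tr in now-tool [0.002  0.0005 0.0863] | tr in goal-tool [0.0014 0.0003 0.0863] |d|0.086
```

View pics/s10.png

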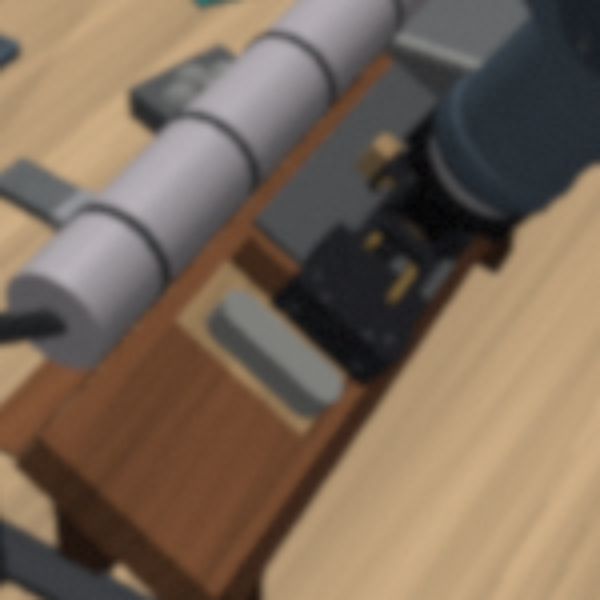

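The gripper is square above the stone (stone at about (275,355) in the crop). I descend in two stages and watch the force.

{"name": "arm_command", "arguments": {"commands": [{"translation": [0.001,0,0.015],"delta_rot": [0,0.004,0],"gripper": 0.037},{"translation": [0,0,0.015],"delta_rot": [0,0,0],"gripper": 0.037},{"translation": [0,0,0.015],"delta_rot": [0,0,0],"gripper": 0.037},{"translation": [0,0,0.012],"delta_rot": [0,0,0],"gripper": 0.037},{"translation": [0,0,0],"delta_rot": [0,0,0],"gripper": 0.037},{"translation": [0,0,0],"delta_rot": [0,0,0],"gripper": 0.037}]}}

```text
time_s: 14.32
eef_pos: [0.548, -0.1297, 0.0969]
ee_rot: [-3.14, 0.521, 0.068]
force: [0.0, 0.2, 0.7]
finger_gap: 0.0371
```

```bash
python3 plan.py
python3 - <<'E'
from plan import *
go(tray(-.009,.0455,-.030),Rsl)
E
```

```text
14.3167 [ 0.548  -0.1297  0.0969] [-3.14   0.521  0.068] F [0.   0.18 0.67] gap 0.0371 tray [-0.0097  0.044   0.002 ] q [-0.07  0.88  0.28  1.44 -0.1   1.36 -1.28]
 world [ 0.5315 -0.1324  0.0695] | drot [-0.0005 -0.0022  0.0018] (deg 0.2) | tr in now-tool [-0.0008  0.0016  0.032 ] | tr in goal-tool [-0.0007  0.0015  0.032 ] |d|0.032
```

{"name": "arm_command", "arguments": {"commands": [{"translation": [0,0.001,0.008],"delta_rot": [0,0,0],"gripper": 0.037},{"translation": [0,0,0.008],"delta_rot": [0,0,0],"gripper": 0.037},{"translation": [0,0,0.008],"delta_rot": [0,0,0],"gripper": 0.037},{"translation": [0,0,0.006],"delta_rot": [0,0,0],"gripper": 0.037},{"translation": [0,0,0],"delta_rot": [0,0,0],"gripper": 0.037},{"translation": [0,0,0],"delta_rot": [0,0,0],"gripper": 0.037}]}}

```text
time_s: 14.82
eef_pos: [0.5322, -0.1332, 0.0701]
ee_rot: [-3.141, 0.523, 0.065]
force: [-0.3, -0.7, -0.9]
finger_gap: 0.0372
```

```bash
python3 plan.py
python3 - <<'E'
from plan import *
im=ctrl.read_camera("scene"); cv2.imwrite("pics/s11.png",cv2.resize(im[190:340,220:370],None,fx=4,fy=4))
E
```

```text
14.8167 [ 0.5322 -0.1332  0.0701] [-3.141  0.523  0.065] F [-0.32 -0.73 -0.89] gap 0.0372 tray [-0.0093  0.0464 -0.0292] q [-0.06  0.9   0.28  1.49 -0.1   1.29 -1.28]
```

View pics/s11.png

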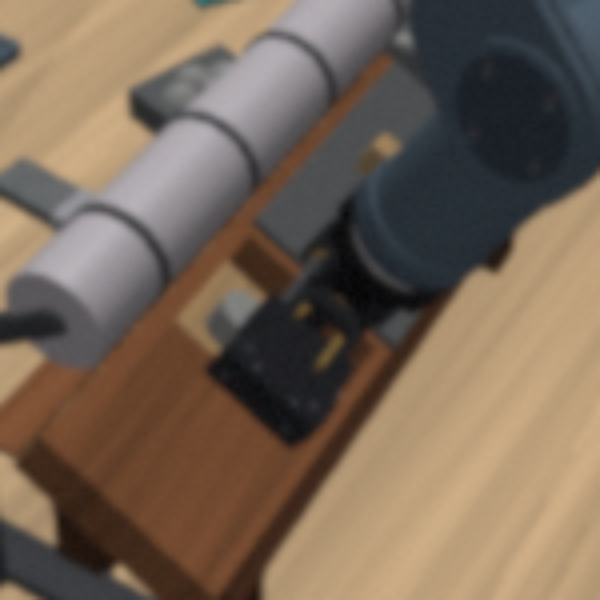

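No force, and the stone's upper end still shows in place at about (230,315). I grip with 25 N.

{"name": "arm_command", "arguments": {"commands": [{"translation": [0,0,0],"delta_rot": [0,0,0],"gripper": 0.015},{"translation": [0,0,0],"delta_rot": [0,0,0],"gripper": 0.015},{"translation": [0,0,0],"delta_rot": [0,0,0],"gripper": 0.015},{"translation": [0,0,0],"delta_rot": [0,0,0],"gripper": 0.015},{"translation": [0,0,0],"delta_rot": [0,0,0],"gripper": 0.015},{"translation": [0,0,0],"delta_rot": [0,0,0],"gripper": 0.015}], "force": 25}}

```text
time_s: 15.37
eef_pos: [0.533, -0.1332, 0.0706]
ee_rot: [-3.141, 0.521, 0.066]
force: [0.9, 0.6, 3.1]
finger_gap: 0.0257
```

```bash
python3 plan.py
```

```text
15.3667 [ 0.533  -0.1332  0.0706] [-3.141  0.521  0.066] F [0.9  0.55 3.11] gap 0.0257 tray [-0.0097  0.0464 -0.0283] q [-0.06  0.9   0.28  1.49 -0.1   1.29 -1.28]
```

{"name": "arm_command", "arguments": {"commands": [{"translation": [0,0,-0.006],"delta_rot": [0,0,0],"gripper": 0.015},{"translation": [0,0,-0.01],"delta_rot": [0,0,0],"gripper": 0.015},{"translation": [0,0,-0.012],"delta_rot": [0,0,0],"gripper": 0.015},{"translation": [0,0,-0.015],"delta_rot": [0,0,0],"gripper": 0.015},{"translation": [0,0,-0.015],"delta_rot": [0,0,0],"gripper": 0.015},{"translation": [0,0,-0.015],"delta_rot": [0,0,0],"gripper": 0.015},{"translation": [0,0,-0.015],"delta_rot": [0,0,0],"gripper": 0.015},{"translation": [0,0,-0.015],"delta_rot": [0,0,0],"gripper": 0.015},{"translation": [0,0,-0.015],"delta_rot": [0,0,0],"gripper": 0.015},{"translation": [0,0,-0.015],"delta_rot": [0,0,0],"gripper": 0.015},{"translation": [0,0,-0.015],"delta_rot": [0,0,0],"gripper": 0.015},{"translation": [0,0,-0.015],"delta_rot": [0,0,0],"gripper": 0.015},{"translation": [0,0,-0.015],"delta_rot": [0,0,0],"gripper": 0.015},{"translation": [0,0,-0.01],"delta_rot": [0,0,0],"gripper": 0.015},{"translation": [0,0,0],"delta_rot": [0,0,0],"gripper": 0.015}]}}

```text
time_s: 16.62
eef_pos: [0.6279, -0.1273, 0.2356]
ee_rot: [3.141, 0.518, 0.066]
force: [-0.7, 0.4, -0.6]
finger_gap: 0.0256
```

```bash
python3 plan.py
python3 - <<'E'
from plan import *
im=ctrl.read_camera("scene"); cv2.imwrite("pics/s12.png",cv2.resize(im[90:340,200:450],None,fx=2.4,fy=2.4))
# place goal: panel centre, stone length along panel x: tool y = -panel y
pan=d["p"]; Rp=R.from_matrix(R.from_euler('z',pan[2]).as_matrix()@np.diag([1,-1,-1]))
go([pan[0],pan[1],.25],Rp,"hi"); print(pan)
E
```

```text
16.6167 [ 0.6279 -0.1273  0.2356] [3.141 0.518 0.066] F [-0.72  0.44 -0.6 ] gap 0.0256 tray [-0.0096  0.0468  0.1621] q [-0.06  0.87  0.31  1.1  -0.1   1.71 -1.29]
hi world [0.4891 0.3161 0.25  ] | drot [0.0045 0.5176 0.0148] (deg 29.7) | tr in now-tool [-0.1022 -0.4515  0.0413] | tr in goal-tool [-0.1162 -0.4498 -0.0144] |d|0.465
[0.48914249 0.31608757 0.05060168]
```

View pics/s12.png

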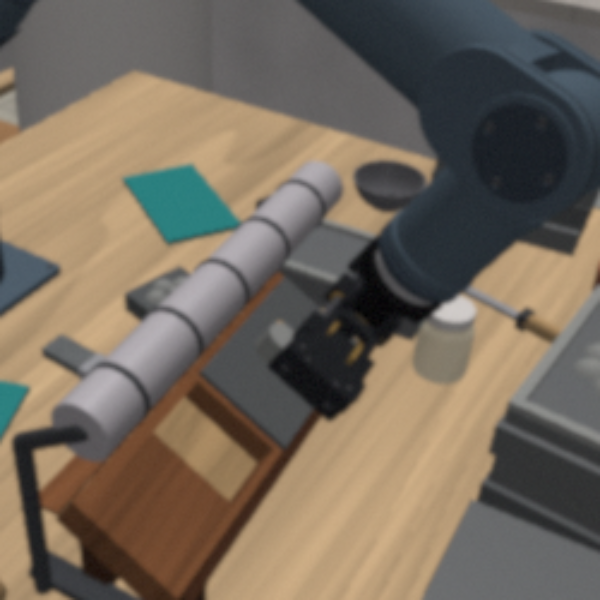

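The stone is held level across the jaws at about (280,340), the right pocket is empty, and the cover is in place. I carry it along the rack past the pipe's end, passing above the jar.

{"name": "arm_command", "arguments": {"commands": [{"translation": [0,-0.01,-0.01],"delta_rot": [0,0,0],"gripper": 0.015},{"translation": [0,-0.018,-0.01],"delta_rot": [0,0,0],"gripper": 0.015},{"translation": [0,-0.024,0],"delta_rot": [0,0,0],"gripper": 0.015},{"translation": [0,-0.024,0],"delta_rot": [0,0,0],"gripper": 0.015},{"translation": [0,-0.024,0],"delta_rot": [0,0,0],"gripper": 0.015},{"translation": [0,-0.024,0],"delta_rot": [0,0,0],"gripper": 0.015},{"translation": [0,-0.024,0],"delta_rot": [0,0,0],"gripper": 0.015},{"translation": [0,-0.024,0],"delta_rot": [0,0,0],"gripper": 0.015},{"translation": [0,-0.024,0],"delta_rot": [0,0,0],"gripper": 0.015},{"translation": [0,-0.024,0],"delta_rot": [0,0,0],"gripper": 0.015},{"translation": [0,-0.024,0],"delta_rot": [0,0,0],"gripper": 0.015},{"translation": [0,-0.024,0],"delta_rot": [0,0,0],"gripper": 0.015},{"translation": [0,-0.024,0],"delta_rot": [0,0,0],"gripper": 0.015},{"translation": [0,-0.024,0],"delta_rot": [0,0,0],"gripper": 0.015},{"translation": [0,-0.024,0],"delta_rot": [0,0,0],"gripper": 0.015},{"translation": [0,-0.024,0],"delta_rot": [0,0,0],"gripper": 0.015},{"translation": [0,-0.015,0],"delta_rot": [0,0,0],"gripper": 0.015},{"translation": [0,0,0],"delta_rot": [0,0,0],"gripper": 0.015}]}}

```text
time_s: 18.17
eef_pos: [0.6094, 0.2578, 0.2509]
ee_rot: [-3.136, 0.523, 0.075]
force: [0.1, 1.1, -1.7]
finger_gap: 0.0261
```

```bash
cat > place.py <<'E'
from plan import *
pan=d["p"]; Rp=R.from_matrix(R.from_euler('z',pan[2]).as_matrix()@np.diag([1,-1,-1]))
print(s["time_s"],p.round(4),s["ee_rot"].round(3),"F",s["force"].round(2),"gap",round(s["finger_gap"],4),"q",s["q"].round(2))
go([pan[0],pan[1],.25],Rp,"hi"); go([pan[0],pan[1],.12],Rp,"lo")
E
python3 place.py
```

```text
18.1667 [0.6094 0.2578 0.2509] [-3.136  0.523  0.075] F [ 0.11  1.14 -1.71] gap 0.0261 q [-0.48  0.89  0.21  0.99 -0.29  1.78 -1.79]
hi world [0.4891 0.3161 0.25  ] | drot [0.0012 0.5228 0.0221] (deg 30.0) | tr in now-tool [-0.0997 -0.0668  0.0589] | tr in goal-tool [-0.1172 -0.0643  0.0009] |d|0.134
lo world [0.4891 0.3161 0.12  ] | drot [0.0012 0.5228 0.0221] (deg 30.0) | tr in now-tool [-0.0348 -0.0662  0.1715] | tr in goal-tool [-0.1172 -0.0643  0.1309] |d|0.187
```

{"name": "arm_command", "arguments": {"commands": [{"translation": [0,0,0],"delta_rot": [0,0.0523,0.0022],"gripper": 0.015},{"translation": [0,0,0],"delta_rot": [0,0.0523,0.0022],"gripper": 0.015},{"translation": [0,0,0],"delta_rot": [0,0.0523,0.0022],"gripper": 0.015},{"translation": [0,0,0],"delta_rot": [0,0.0523,0.0022],"gripper": 0.015},{"translation": [0,0,0],"delta_rot": [0,0.0523,0.0022],"gripper": 0.015},{"translation": [0,0,0],"delta_rot": [0,0.0523,0.0022],"gripper": 0.015},{"translation": [0,0,0],"delta_rot": [0,0.0523,0.0022],"gripper": 0.015},{"translation": [0,0,0],"delta_rot": [0,0.0523,0.0022],"gripper": 0.015},{"translation": [0,0,0],"delta_rot": [0,0.0523,0.0022],"gripper": 0.015},{"translation": [0,0,0],"delta_rot": [0,0.0523,0.0022],"gripper": 0.015},{"translation": [-0.019,-0.0105,0],"delta_rot": [0,0,0],"gripper": 0.015},{"translation": [-0.02,-0.011,0],"delta_rot": [0,0,0],"gripper": 0.015},{"translation": [-0.02,-0.011,0],"delta_rot": [0,0,0],"gripper": 0.015},{"translation": [-0.02,-0.011,0],"delta_rot": [0,0,0],"gripper": 0.015},{"translation": [-0.02,-0.011,0],"delta_rot": [0,0,0],"gripper": 0.015},{"translation": [-0.018,-0.01,0],"delta_rot": [0,0,0],"gripper": 0.015},{"translation": [0,0,0],"delta_rot": [0,0,0],"gripper": 0.015},{"translation": [0,0,0],"delta_rot": [0,0,0],"gripper": 0.015}]}}

```text
time_s: 19.67
eef_pos: [0.4908, 0.3109, 0.2507]
ee_rot: [3.136, -0.001, 0.046]
force: [-0.2, 0.5, -2.1]
finger_gap: 0.0257
```

```bash
python3 place.py
python3 - <<'E'
from plan import *
im=ctrl.read_camera("scene"); cv2.imwrite("pics/s13.png",cv2.resize(im[90:290,280:480],None,fx=3,fy=3))
cv2.imwrite("pics/t13.png",cv2.resize(ctrl.read_camera("top")[110:310,90:350],None,fx=3,fy=3))
E
```

```text
19.6667 [0.4908 0.3109 0.2507] [ 3.136e+00 -1.000e-03  4.600e-02] F [-0.21  0.49 -2.1 ] gap 0.0257 q [-0.84  0.41  0.26  1.73 -0.11  1.02 -2.07]
hi world [0.4891 0.3161 0.25  ] | drot [ 0.0053 -0.001  -0.0049] (deg 0.4) | tr in now-tool [-0.0014 -0.0052  0.0007] | tr in goal-tool [-0.0014 -0.0052  0.0007] |d|0.005
lo world [0.4891 0.3161 0.12  ] | drot [ 0.0053 -0.001  -0.0049] (deg 0.4) | tr in now-tool [-0.0016 -0.0059  0.1307] | tr in goal-tool [-0.0014 -0.0052  0.1307] |d|0.131
```

View pics/s13.png

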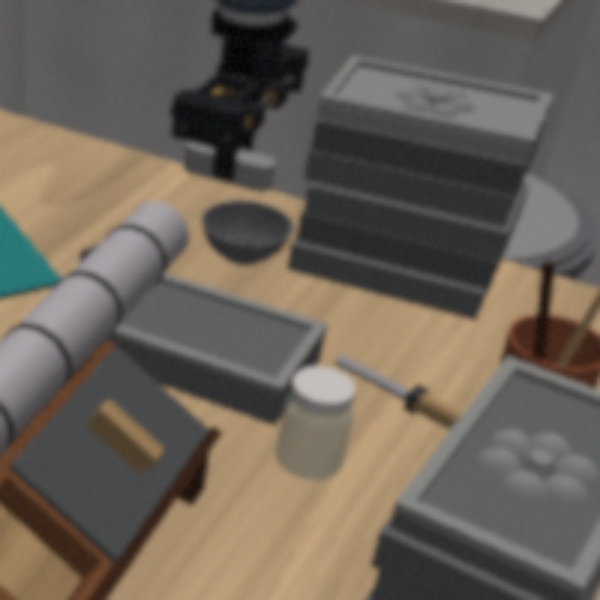

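View pics/t13.png

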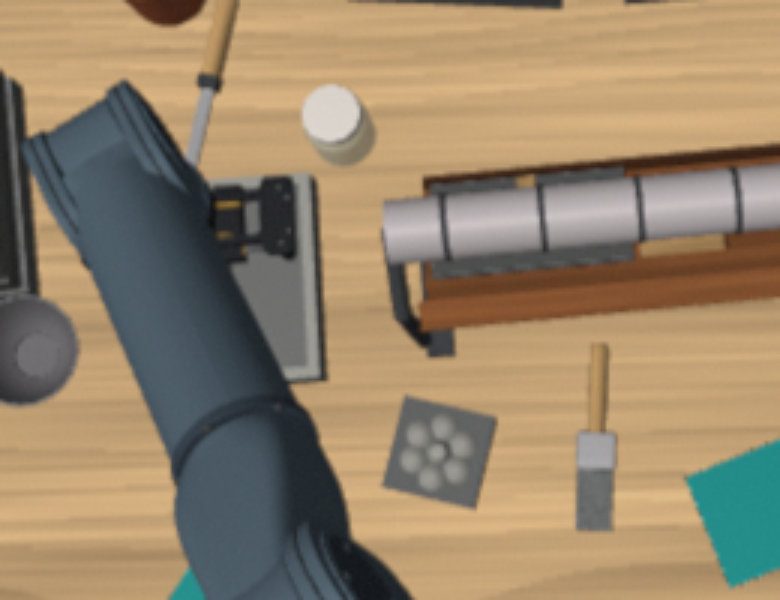

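The stone is in the jaws above the panel at about (230,165). Jar, chisel and cover are unmoved. I check its tilt in the hand against a projection.

Run:
```python
from plan import *
im=ctrl.read_camera("scene"); s=ctrl.read_state()
x0,y0,k=325,130,9
c=cv2.resize(im[y0:y0+30,x0:x0+60],None,fx=k,fy=k,interpolation=cv2.INTER_CUBIC)
a=np.linspace(0,2*np.pi,80); ex=np.sign(np.cos(a))*.035+.013*np.cos(a); ey=.013*np.sin(a)
for z,col in((.0077,(0,0,255)),(.0077-.028,(0,255,0))):
    q=Rt.apply(np.c_[ex-.0027,ey,np.full(80,z)])+p
    u=(proj("scene",q)-[x0,y0]+.5)*k; cv2.polylines(c,[u.round().astype(np.int32)],True,col,1)
cv2.imwrite("pics/s14.png",c)
```

```text
(no output)
```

View pics/s14.png

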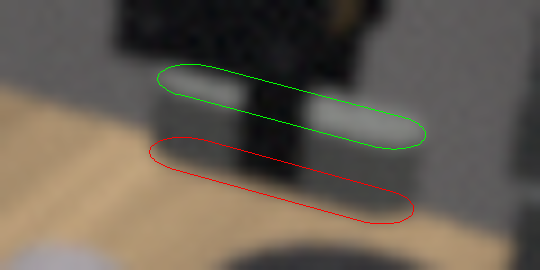

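The projected stone agrees with the image: no tilt in the hand, underside about 7 mm past the TCP. I lower it, correcting 5 mm in y.

{"name": "arm_command", "arguments": {"commands": [{"translation": [0.001,-0.005,0.015],"delta_rot": [0.005,-0.001,-0.005],"gripper": 0.015},{"translation": [0,0,0.022],"delta_rot": [0,0,0],"gripper": 0.015},{"translation": [0,0,0.022],"delta_rot": [0,0,0],"gripper": 0.015},{"translation": [0,0,0.022],"delta_rot": [0,0,0],"gripper": 0.015},{"translation": [0,0,0.022],"delta_rot": [0,0,0],"gripper": 0.015},{"translation": [0,0,0.022],"delta_rot": [0,0,0],"gripper": 0.015},{"translation": [0,0,0.022],"delta_rot": [0,0,0],"gripper": 0.015},{"translation": [0,0,0.02],"delta_rot": [0,0,0],"gripper": 0.015},{"translation": [0,0,0.013],"delta_rot": [0,0,0],"gripper": 0.015},{"translation": [0,0,0],"delta_rot": [0,0,0],"gripper": 0.015},{"translation": [0,0,0],"delta_rot": [0,0,0],"gripper": 0.015}]}}

```text
time_s: 20.73
eef_pos: [0.493, 0.3151, 0.0702]
ee_rot: [3.141, 0.0, 0.048]
force: [1.1, -0.2, -0.9]
finger_gap: 0.026
```

```bash
python3 place.py
python3 - <<'E'
from plan import *
im=ctrl.read_camera("scene"); cv2.imwrite("pics/s15.png",cv2.resize(im[140:240,290:410],None,fx=5,fy=5,interpolation=cv2.INTER_CUBIC))
E
```

```text
20.7333 [0.493  0.3151 0.0702] [3.141 0.    0.048] F [ 1.13 -0.21 -0.91] gap 0.026 q [-0.79  0.66  0.19  1.83 -0.19  0.67 -2.01]
hi world [0.4891 0.3161 0.25  ] | drot [ 0.0011  0.     -0.0024] (deg 0.2) | tr in now-tool [-0.0038 -0.001  -0.1798] | tr in goal-tool [-0.0038 -0.0012 -0.1798] |d|0.180
lo world [0.4891 0.3161 0.12  ] | drot [ 0.0011  0.     -0.0024] (deg 0.2) | tr in now-tool [-0.0038 -0.0011 -0.0498] | tr in goal-tool [-0.0038 -0.0012 -0.0498] |d|0.050
```

View pics/s15.png

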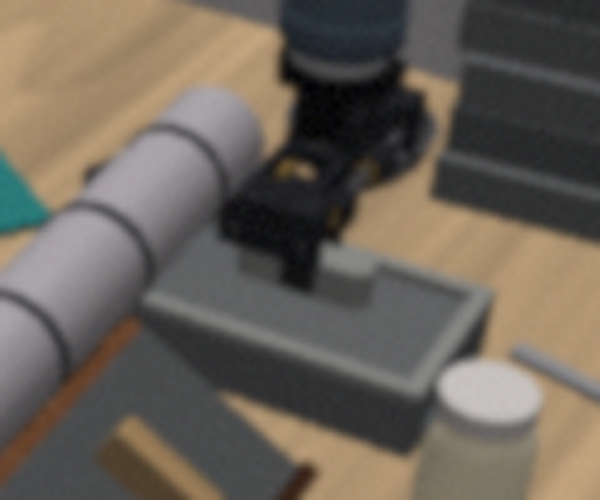

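The stone is centred in the frame at about (305,270). I now go down slowly until the force shows contact.

{"name": "arm_command", "arguments": {"commands": [{"translation": [-0.001,0,0.003],"delta_rot": [0,0,0],"gripper": 0.015},{"translation": [0,-0.001,0.003],"delta_rot": [0,0,0],"gripper": 0.015},{"translation": [0,0,0.003],"delta_rot": [0,0,0],"gripper": 0.015},{"translation": [0,0,0.003],"delta_rot": [0,0,0],"gripper": 0.015},{"translation": [0,0,0.001],"delta_rot": [0,0,0],"gripper": 0.015},{"translation": [0,0,0],"delta_rot": [0,0,0],"gripper": 0.015}]}}

```text
time_s: 21.28
eef_pos: [0.4912, 0.3167, 0.057]
ee_rot: [3.141, 0.0, 0.049]
force: [0.4, 0.5, -1.2]
finger_gap: 0.0255
```

```bash
python3 place.py|head -1
```

```text
21.2833 [0.4912 0.3167 0.057 ] [3.141 0.    0.049] F [ 0.44  0.53 -1.19] gap 0.0255 q [-0.79  0.68  0.19  1.83 -0.2   0.64 -2.01]
```

{"name": "arm_command", "arguments": {"commands": [{"translation": [0,0,0.001],"delta_rot": [0,0,0],"gripper": 0.015},{"translation": [0,0,0.001],"delta_rot": [0,0,0],"gripper": 0.015},{"translation": [0,0,0.001],"delta_rot": [0,0,0],"gripper": 0.015},{"translation": [0,0,0],"delta_rot": [0,0,0],"gripper": 0.015},{"translation": [0,0,0],"delta_rot": [0,0,0],"gripper": 0.015}]}}

```text
time_s: 21.7
eef_pos: [0.4914, 0.3168, 0.0543]
ee_rot: [3.141, -0.0, 0.049]
force: [-0.1, -0.2, -0.8]
finger_gap: 0.0259
```

```bash
python3 place.py|head -1
```

```text
21.7 [0.4914 0.3168 0.0543] [ 3.141 -0.     0.049] F [-0.13 -0.16 -0.76] gap 0.0259 q [-0.79  0.69  0.19  1.83 -0.2   0.64 -2.  ]
```

{"name": "arm_command", "arguments": {"commands": [{"translation": [0,0,0.001],"delta_rot": [0,0,0],"gripper": 0.015},{"translation": [0,0,0.001],"delta_rot": [0,0,0],"gripper": 0.015},{"translation": [0,0,0],"delta_rot": [0,0,0],"gripper": 0.015},{"translation": [0,0,0],"delta_rot": [0,0,0],"gripper": 0.015}]}}

```text
time_s: 22.03
eef_pos: [0.4916, 0.3168, 0.0529]
ee_rot: [-3.142, -0.001, 0.049]
force: [-2.5, -1.8, 5.8]
finger_gap: 0.0258
```

```bash
python3 place.py|head -1
```

```text
22.0333 [0.4916 0.3168 0.0529] [-3.142e+00 -1.000e-03  4.900e-02] F [-2.47 -1.84  5.84] gap 0.0258 q [-0.79  0.69  0.19  1.83 -0.2   0.64 -2.  ]
```

Contact: 5.8 N at TCP z = 0.0529, where 0.0527 was expected. I release and retreat.

{"name": "arm_command", "arguments": {"commands": [{"translation": [0,0,0],"delta_rot": [0,0,0],"gripper": 0.03},{"translation": [0,0,0],"delta_rot": [0,0,0],"gripper": 0.035},{"translation": [0,0,0],"delta_rot": [0,0,0],"gripper": 0.045},{"translation": [0,0,0],"delta_rot": [0,0,0],"gripper": 0.045},{"translation": [0,0,0],"delta_rot": [0,0,0],"gripper": 0.045},{"translation": [0,0,-0.006],"delta_rot": [0,0,0],"gripper": 0.045},{"translation": [0,0,-0.015],"delta_rot": [0,0,0],"gripper": 0.045},{"translation": [0,0,-0.025],"delta_rot": [0,0,0],"gripper": 0.045},{"translation": [0,0,-0.025],"delta_rot": [0,0,0],"gripper": 0.045},{"translation": [0,0,-0.025],"delta_rot": [0,0,0],"gripper": 0.045},{"translation": [0,0,-0.025],"delta_rot": [0,0,0],"gripper": 0.045},{"translation": [0,0,-0.025],"delta_rot": [0,0,0],"gripper": 0.045},{"translation": [0,0,-0.025],"delta_rot": [0,0,0],"gripper": 0.045},{"translation": [-0.01,-0.02,-0.025],"delta_rot": [0,0,0],"gripper": 0.045},{"translation": [-0.015,-0.025,-0.02],"delta_rot": [0,0,0],"gripper": 0.045},{"translation": [-0.015,-0.025,0],"delta_rot": [0,0,0],"gripper": 0.045},{"translation": [-0.015,-0.025,0],"delta_rot": [0,0,0],"gripper": 0.045},{"translation": [0,0,0],"delta_rot": [0,0,0],"gripper": 0.045},{"translation": [0,0,0],"delta_rot": [0,0,0],"gripper": 0.045}]}}

```text
time_s: 23.62
eef_pos: [0.4301, 0.4106, 0.2685]
ee_rot: [-3.141, 0.0, 0.053]
force: [0.1, 0.2, 0.4]
finger_gap: 0.0448
```

```bash
python3 place.py|head -1
python3 - <<'E'
from plan import *
from ov import draw
im=ctrl.read_camera("scene"); cv2.imwrite("pics/s16raw.png",im)
pan=d["p"]; Tp=np.eye(4);Tp[:3,:3]=R.from_euler('z',pan[2]).as_matrix();Tp[:2,3]=pan[:2]
c=draw("scene",im,W,-.108,3.3,(225,160,425,340))
def poly(pts,col):
    u=(proj("scene",ap(Tp,pts))-[225,160]+.5)*3.3; cv2.polylines(c,[u.round().astype(np.int32)],True,col,1)
a=np.linspace(0,2*np.pi,80); ex=np.sign(np.cos(a))*.035+.013*np.cos(a); ey=.013*np.sin(a)
poly(np.c_[ex,ey,np.full(80,.073)],(0,0,255))
poly(np.array([[.098,.058,.053],[.098,-.058,.053],[-.098,-.058,.053],[-.098,.058,.053]]),(0,255,255))
cv2.imwrite("pics/s16.png",c)
E
```

```text
23.6167 [0.4301 0.4106 0.2685] [-3.141  0.     0.053] F [0.09 0.23 0.41] gap 0.0448 q [-1.01  0.42  0.23  1.67 -0.1   1.07 -2.27]
```

View pics/s16.png

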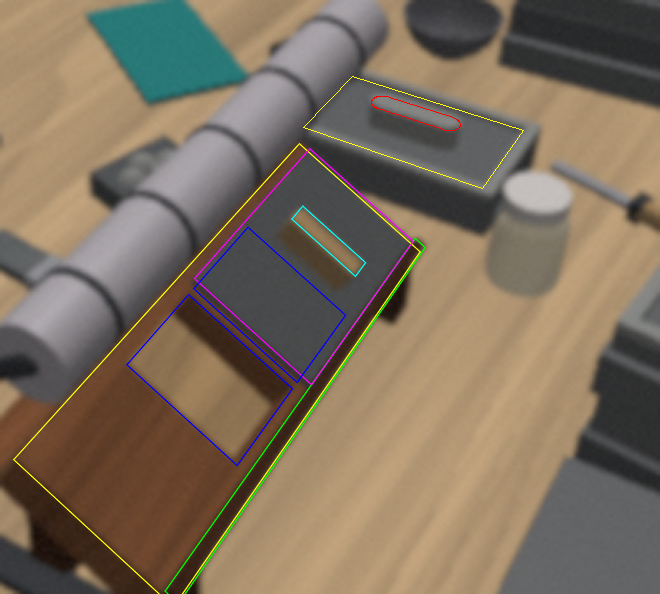

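View pics/s16raw.png

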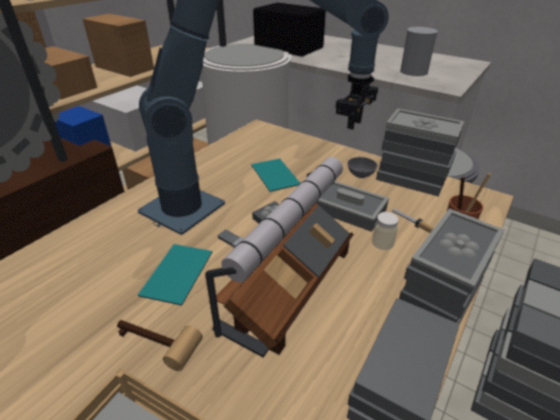

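The stone lies flat in the panel's middle, within about 2 mm of the drawn outline at (415,113). The cover is flat on the tray, and jar, chisel and mallet are in their places. The gripper is clear, so I hand in.

```bash
python3 -c "
from cell import ctrl
print(ctrl.finish_job(), ctrl.read_state()['time_s'])"
```

```text
the job is handed in; nothing more can be done
the job is handed in; nothing more can be done
```

I handed the job in with the stone lying flat in the middle of the framed panel. No verdict is reported, so this rests on my own checks. About 24 s of the 64 s were used.

- **Finding the stone:** I first slid the cover to the right, to about y = +89 mm. That showed a square-cornered piece too wide to be the stone in the left pocket, so it was the offcut. I then slid the cover the other way, to about −108 mm, which uncovered the stone in the right pocket.
- **Moving the stone:** I gripped it square to the slope (opening read 25.7 mm, stone 26 mm wide), lifted it out and carried it past the end of the pipe. I lowered it onto the panel until the force read 5.8 N, at the height expected, then let go.
- **Last picture:** The stone is within about 2 mm of the panel's middle. The cover lies flat on the tray, and the mallet, chisel and jar look unmoved. The gripper is about 0.2 m above everything.
- **Not checked at the end:** The offcut was under the cover, so I could not see it again; nothing reached into its pocket.
- **Failed or off:** One move call was refused for a missing key, and nothing moved. The tilt fell 3° short at one high point because joint 6 was at its limit, and came right lower down.

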